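Close and lock the denture flask press

TASK

Finish closing the flask press and lock it. Fit the brass wrench right down over the square head of the press spindle with its handle less than a quarter turn short of a column, swing it clockwise (seen from above) until the handle rests against that column, and leave it there so that the spindle cannot turn. Then screw the three-armed locknut under it clockwise down onto the crosshead until it is jammed tight and will go no farther; leave the wrench on the spindle and the other things on the bench where they are.

Things in the scene. Friction and masses are not known exactly. Their poses are not given: they have to be found in the camera images.
- press: bench flask press, fixed to the bench: dark iron base 150 x 270 mm, bronze denture flask, iron crosshead bar 46 mm wide and 250 mm long whose top is 140 mm above the bench, two upright steel columns, and on the middle axis a spindle with a locknut. Origin on the bench on the spindle axis; x across the crosshead (away from the robot at yaw 0), y along the crosshead to the left column, z up
- column_left (a point): centre of the top (202 mm above the bench) of the steel column 20 mm in diameter that stands 105 mm from the spindle axis towards the press's +y. A hexagon nut 32 mm across and 12 mm high lies round it on the crosshead
- column_right (a point): the same for the column 105 mm towards the press's -y
- spindle_head (a point): spindle axis at the foot of its square head, 180 mm above the bench, on the top of a round collar 38 mm in diameter and 8 mm thick; the fitted wrench's underside rests here. Above it the square is 26 x 26 mm and 24 mm high, then a lead of 21 x 21 mm and 5 mm high (top at 209 mm). x and y are normal to the sides of the square
- spindle (a joint): turn of the spindle in rad, growing clockwise seen from above; at 0 the sides of the square are parallel to the press's x and y. Starts between -1.1 and -0.6. A fitted wrench meets a column at about -0.19 (give or take 0.1 for play in the square). It turns stiffly (0.25 N m) and, unless held, is dragged round by the locknut
- nut_arm1 (a point): centre of the black ball, 18 mm in diameter, at the end of the first of three arms of the locknut, 66 mm from the spindle axis, 168 to 172 mm above the bench. The arms are steel bars 12 mm thick that rise 14 mm from the hub to the ball, 120 degrees apart, from a hexagon hub 54 mm across and 26 mm high that stands on the crosshead when tight. Turned clockwise from above, the nut runs down 8 mm a turn with a drag of 0.35 N m, over an unknown 1.5 to 2.6 rad, then pulls up tight
- nut_arm2 (a point): ball at the end of the second arm, 120 degrees anticlockwise (from above) of the first
- nut_arm3 (a point): ball at the end of the third arm
- locknut (a joint): pull-up of the locknut in rad: stays near 0 while the nut still runs down, then, once it sits on the crosshead and is turned on with about 0.8 N m, grows to 0.35, where it is jammed hard; it keeps its value when let go
- wrench: brass flask wrench, about 0.6 kg, 195 mm long and 22 mm high, lying level: square ring 48 x 48 mm outside with a 28 x 28 mm opening right through, straight handle 20 mm wide and 12 mm thick (its underside 6 mm above the wrench's), round end 32 mm across 155 mm from the ring's centre. Origin at the centre of the opening in the plane of the underside; x runs along the handle away from the ring, z up
- wrench_socket (a point): the centre of the square opening, in the plane of the wrench's underside
- wrench_grip (a point): on the handle, half-way up, 64 mm from the ring's centre, near the centre of mass; grip across the handle (20 mm)
- tray: teal plastic impression tray, about 70 x 65 mm and 18 mm high; not to be disturbed
- denture: cracked ivory and pink acrylic denture, about 55 mm, 19 mm high; not to be disturbed
- wheel: grey rubber polishing wheel 76 mm in diameter, 22 mm high; not to be disturbed
- spatula: bent steel plaster spatula with a dark wooden handle, 210 mm long; not to be disturbed
- bowl: green mixing bowl 116 mm in diameter, 65 mm high; not to be disturbed
- cast: yellow stone dental cast 76 mm across, 33 mm high; not to be disturbed
Mind the look-alikes: they are no part of the job. Of the things shaped like the wrench, the brass one is meant.

How it is judged (in metres and radians):
On the way, in this order (a step that is already met when the one before it is completed fails the run):
1. the wrench sits fully down on the spindle's square (horizontal distance between wrench_socket and spindle_head below 0.004 m and z of wrench_socket in the frame of spindle_head below 0.006 m and value of joint locknut below 0.1 rad), for 0.2 s.
2. the wrench has brought the spindle round to where the handle rests against a column, the locknut not yet tight (angle between the x axis of wrench and the y axis of press, either way round below 0.35 rad and value of joint spindle above -0.38 rad and z of wrench_socket in the frame of spindle_head below 0.006 m and value of joint locknut below 0.1 rad), for 0.1 s.
3. the locknut is jammed tight while the wrench holds the spindle (value of joint locknut above 0.22 rad and value of joint spindle below 0.1 rad and angle between the x axis of wrench and the y axis of press, either way round below 0.35 rad and z of wrench_socket in the frame of spindle_head below 0.006 m), for 0.1 s.
At the end, for the whole second after the job is handed in: The locknut is pulled up over 0.22 rad past its seat, the spindle stands between -0.38 and 0.10 rad, the wrench handle points within 0.35 rad of the line of the columns (0.19 when resting on one), and the wrench sits on the square within 6 mm of fully home, still (all of step 3 and value of joint spindle above -0.38 rad and horizontal distance between wrench_socket and spindle_head below 0.004 m and linear speed of wrench below 0.02 m/s); the robot touches nothing.
It fails at once if the spindle was dragged more than about 25 degrees past the place where the wrench meets the column (value of joint spindle above 0.2 rad).
It fails at once if another thing on the bench was moved more than 30 mm (distance of any of tray, denture, wheel, spatula, bowl, cast from where it was at the start of the episode above 0.03 m).
It also fails if it takes over 72 s, if anything falls off the work surface, if the arm or the gripper's body presses on something with over 40 N, if the wrist force passes 120 N, or if a joint passes its speed limit or range.

ROBOT

A 6-joint arm with a two-finger parallel gripper is mounted at the origin on the work surface. World frame = base frame: x ahead of the robot, y to its left, z up, the work surface at z = 0. Lengths are in m, angles in degrees, forces in N, time in s.
With the tool pointing down it reaches from about 0.3 to 0.75 m from the base axis. Payload 8.5 kg.
Tool frame: the origin (TCP) lies on the centre line of the jaws, within the pads' length; the fingertips stand 14 mm ahead of it and the grasp point (between the pads) lies 5 mm behind it; z points along the fingers, y is the direction in which the jaws open and shut (so a half turn about z gives the same grasp; the last joint's range is limited). The gripper opens to 85 mm and grips with 20 to 120 N. Pads are 22 mm wide; open, the fingers measure 114 mm over their backs; the gripper's body (76 mm by 85 mm) begins 54 mm behind the grasp point. The pads swing forward as they close: fully open they stand 13 mm farther back than shut.
Start: joints at [-82.752, 21.807, 74.336, -0, 83.858, -12.336], TCP at [0.184, -0.518, 0.245] pointing down, gripper open.
Joint ranges: [-178.18, 178.18], [-50.72, 133.34], [12.68, 142.11], [-81.47, 261.47], [9.98, 163.14], [-165.26, 165.26]. Speed limits (degrees/s): [136.94, 136.94, 180, 180, 180, 180].

INTERFACE

Orientations are given as a 3x3 rotation matrix whose columns are the frame's x, y, z axes.
In Python, from rig import env, optics, order, finder gives the robot as it stands.
- The arm moves only by the tool play_rows, never from a script. Its argument "commands" is a list of rows, each an object of numbers: "grip": the closure, from -1 (fully open) to 1 (shut); "x", "y", "z": the shift along the tool's x, y, z in m; "rx", "ry", "rz": the turn, a rotation vector about the tool's x, y, z in rad. A call has 1 to 12 rows; each row shifts and turns the commanded pose from where the row before left it, along the tool's axes as they then stand; what a row does not reach is not made up. A row lasts 1/8 s, in which the tool goes at most 62.5 mm and 10.7 degrees, less where a joint would pass 70% of its speed; a pose out of reach is approached as far as the arm can. A call is refused whole if a number of a shift passes 0.0625 or a number of a turn 0.188, either way. A call with a gripper value outside its range is refused whole. The fingers move at their own pace and stop on an object; "squeeze" is the grip in N (left out, the last holds). Time passes only in rows, so rows that do not move let the fingers close. It gives the time, the measured TCP pose, the force and the opening at its end, in the units of the state.
- env.observe(): the state, without advancing time (a new reading comes with each control period).
- optics.get_image(name): name is "scene" or "side" or "wrist"; returns a dict with "color" (384x512x3 uint8, blue, green, red), "range_z" (384x512 float32, m along the optical axis (not along the pixel's ray), 0 where there is no reading), "fov_y" (degrees; the focal length in pixels is half the picture's height over the tangent of half this angle, whatever the lens; pixels are square), "cx", "cy" (the principal point, pixels), "cam_to_world" (4x4, takes a point from camera to world coordinates). Camera axes: x right, y down, z forward; pixel columns grow to the right and rows downward; lengths in m; the calibration is good to about 2 mm. A picture is of the moment at which its call begins.
- order.close_job(): hands the job in, once; it reports no verdict.
Trained networks look in the newest picture that a camera, given by its name, has taken for a name from the list of things; names that differ only in an ending like _2 or _b are one class to them, and where a whole thing is asked for, a point or a joint stands for the part that bears it (a point fixed in the world has none). Each returns a list of dicts, best first, with "conf" (0 to 1); they miss things now and then, are a little off and sometimes report something else, mostly with a low value. They report only what shows in the picture. A call takes as long as a camera call. They do not tell look-alikes from the thing itself.
- finder.boxes_of(camera, thing): "point" ([x, y, z] in m, in world coordinates, good to about 4 mm: the middle of the surface that is visible of it).
The state is a dict: "time_s": time; "q": joint angles; "qvel": joint speeds; "joint_efforts": joint torques, N m; "position": TCP position; "tool_rot": TCP orientation; "ft_force": force on the tool from outside, world axes, zero at the start; "wrist_torque": the same for the moment, N m; "grip_width": finger opening in m.
Only numpy, scipy, OpenCV 4.12 (cv2) and the standard library are available. Lean on these libraries where they do the work, as an engineer would, in place of code of your own. Each camera call takes 0.05 s, during which the arm holds its last target.

## Working session

There is one attempt and no reset: what is moved stays moved. The work goes in short steps, Python scripts to look and compute and a tool call to move; the robot and the scene stay as the last step left them, time stands still between calls to the robot, and variables do not carry over. Pictures are saved under pics/ and viewed, and the job is handed in when it is done.

Besides the shell and the picture viewer there is one more tool, called after "Request:" by a JSON object that holds its "method" and its "body". play_rows: Moves the arm, as the interface text tells. Its arguments: {"type":"object","properties":{"commands":{"type":"array"},"squeeze":{"type":"number"}},"required":["commands"]}

```bash
ls; mkdir -p pics; cat > h.py <<'E'
import numpy as np, cv2
from rig import env, optics, order, finder
def snap(n,f):
    im=optics.get_image(n); cv2.imwrite('pics/'+f,im['color']); return im
def cam(im):
    h=im['color'].shape[0]; fl=h/2/np.tan(np.radians(im['fov_y'])/2); return fl
def px2w(im,u,v,z=None):
    fl=cam(im); T=im['cam_to_world']; r=np.array([(u-im['cx'])/fl,(v-im['cy'])/fl,1.0])
    if z is None:
        d=im['range_z'][int(v),int(u)]; return T[:3,:3]@(r*d)+T[:3,3]
    R=T[:3,:3]@r; return T[:3,3]+R*(z-T[2,3])/R[2]
def cloud(im):
    fl=cam(im);T=im['cam_to_world'];d=im['range_z'];h,w=d.shape
    u,v=np.meshgrid(np.arange(w),np.arange(h))
    P=np.stack([(u-im['cx'])/fl*d,(v-im['cy'])/fl*d,d],-1)
    P=P@T[:3,:3].T+T[:3,3]; P[d==0]=np.nan; return P
E
python3 - <<'E'
from h import *
for n in ['scene','side','wrist']:
    im=snap(n,n+'0.png'); print(n,im['color'].shape,im['fov_y'],im['cam_to_world'].round(3).tolist())
    for t in ['press','wrench','wrench_grip','wrench_socket','spindle_head','column_left','column_right','nut_arm1','nut_arm2','nut_arm3','tray','denture','wheel','spatula','bowl','cast']:
        try:
            print(t,[(np.round(b['point'],3).tolist(),round(b['conf'],2)) for b in finder.boxes_of(n,t)][:4])
        except Exception as e: print(t,e)
print(env.observe())
E
```

```text
pics
scene (384, 512, 3) 52.152549084041304 [[0.446, 0.579, -0.683, 1.416], [0.895, -0.304, 0.326, -0.382], [-0.019, -0.756, -0.654, 0.994], [0.0, 0.0, 0.0, 1.0]]
press [([0.606, -0.028, 0.049], 0.63)]
wrench [([0.637, 0.342, 0.018], 0.8), ([0.291, 0.314, 0.017], 0.74), ([0.362, 0.04, 0.019], 0.58)]
wrench_grip [([0.289, 0.318, 0.015], 0.86), ([0.639, 0.341, 0.015], 0.7), ([0.359, 0.037, 0.017], 0.7), ([0.595, -0.013, 0.174], 0.16)]
wrench_socket [([0.362, 0.037, 0.015], 0.78), ([0.643, 0.341, 0.018], 0.62), ([0.286, 0.316, 0.014], 0.58), ([0.782, -0.079, 0.017], 0.53)]
spindle_head [([0.6, -0.013, 0.177], 0.92)]
column_left [([0.605, -0.03, 0.057], 0.74)]
column_right [([0.604, -0.025, 0.049], 0.66), ([0.597, -0.014, 0.163], 0.65), ([0.426, 0.524, 0.044], 0.34)]
nut_arm1 [([0.599, -0.014, 0.164], 0.9)]
nut_arm2 [([0.599, -0.014, 0.164], 0.9)]
nut_arm3 [([0.599, -0.014, 0.164], 0.9)]
tray [([0.576, -0.342, 0.009], 0.84), ([0.425, 0.527, 0.044], 0.47)]
denture []
wheel [([0.598, -0.015, 0.175], 0.73), ([0.779, -0.08, 0.019], 0.57)]
spatula []
bowl [([0.424, 0.526, 0.043], 0.88), ([0.5
[... 1777 characters left out ...]
20e-03,
        8.38569722e+01, -1.23365989e+01]), 'qvel': array([-0.06016124, -0.05057213, -0.00566321,  0.05243273,  0.06642329,
       -0.03336832]), 'joint_efforts': array([-8.93341985e-04, -4.48326874e+01, -2.31463319e+01, -2.38331559e-04,
        5.57964850e-04, -1.40385862e-05]), 'position': array([ 0.18435737, -0.51816853,  0.24533056]), 'tool_rot': array([[ 9.42135022e-01,  3.35233650e-01, -2.99915552e-05],
       [ 3.35233649e-01, -9.42135022e-01, -3.50252174e-05],
       [-3.99977260e-05,  2.29443055e-05, -9.99999999e-01]]), 'ft_force': array([ 0.20426918, -0.16952897, -0.61430007]), 'wrist_torque': array([-0.0683306 , -0.02134593,  0.00993414]), 'grip_width': 0.08517061120871287}
```

View pics/scene0.png

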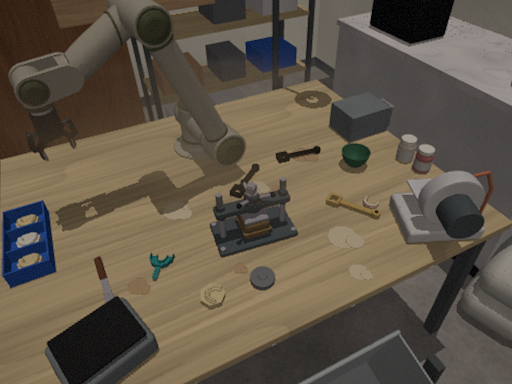

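View pics/side0.png

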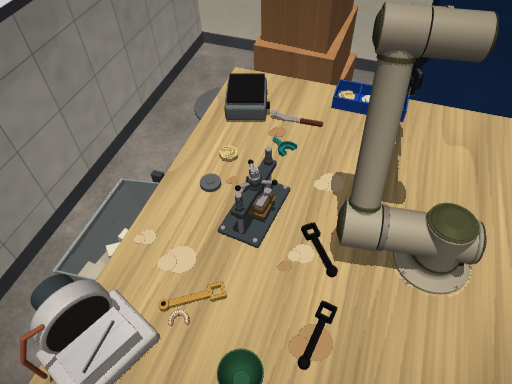

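```bash
python3 - <<'E'
from h import *
for n,(x0,x1,y0,y1),(a0,a1,b0,b1) in [('scene',(200,305,170,260),(315,395,185,225)),('side',(210,300,140,250),(150,240,270,330))]:
    im=snap(n,n+'1.png'); c=im['color']
    A=cv2.resize(c[y0:y1,x0:x1],None,fx=5,fy=5,interpolation=cv2.INTER_CUBIC); cv2.imwrite(f'pics/{n}_press.png',A)
    A=cv2.resize(c[b0:b1,a0:a1],None,fx=6,fy=6,interpolation=cv2.INTER_CUBIC); cv2.imwrite(f'pics/{n}_wr.png',A)
    P=cloud(im); hsv=cv2.cvtColor(c,cv2.COLOR_BGR2HSV)
    Q=P[b0:b1,a0:a1]; H=hsv[b0:b1,a0:a1]; m=(Q[...,2]>.008)&(Q[...,2]<.05)&(H[...,1]>130)
    X=Q[m]; X=X[(np.abs(X[:,0]-.64)<.15)&(np.abs(X[:,1]-.345)<.12)]
    print(n,len(X),np.median(X[:,2]))
    r=cv2.minAreaRect(X[:,:2].astype(np.float32)*1000); print(r, cv2.boxPoints(r).round())
    Q=P[y0:y1,x0:x1].reshape(-1,3)
    for lo,hi in [(.192,.206),(.206,.215),(.13,.145)]:
        q=Q[(Q[:,2]>lo)&(Q[:,2]<hi)]; 
        if len(q)>3: print(lo,len(q),q.mean(0).round(3)); 
        if .19<lo<.2: print(q.round(3).tolist())
        if len(q)>3: r=cv2.minAreaRect(q[:,:2].astype(np.float32)*1000);print(r)
E
```

```text
scene 303 0.01777478752181172
((649.9147338867188, 349.7781982421875), (190.35105895996094, 51.10497283935547), 34.75279235839844) [[557. 317.]
 [586. 275.]
 [743. 383.]
 [714. 425.]]
0.192 114 [ 0.586 -0.02   0.2  ]
[[0.587, 0.092, 0.203], [0.589, 0.095, 0.203], [0.592, 0.096, 0.204], [0.59, 0.087, 0.202], [0.59, 0.09, 0.201], [0.589, 0.095, 0.198], [0.595, 0.094, 0.203], [0.592, 0.1, 0.199], [0.59, 0.083, 0.2], [0.595, 0.084, 0.203], [0.592, 0.089, 0.199], [0.596, 0.09, 0.202], [0.597, 0.093, 0.201], [0.599, 0.096, 0.201], [0.599, 0.1, 0.2], [0.595, 0.08, 0.201], [0.596, 0.083, 0.2], [0.596, 0.087, 0.198], [0.6, 0.088, 0.201], [0.598, 0.093, 0.198], [0.601, 0.095, 0.199], [0.601, 0.098, 0.198], [0.597, 0.083, 0.197], [0.6, 0.085, 0.199], [0.6, 0.088, 0.197], [0.604, 0.09, 0.199], [0.603, 0.094, 0.197], [0.599, 0.082, 0.195], [0.602, 0.084, 0.196], [0.603, 0.087, 0.195], [0.606, 0.089, 0.197], [0.574, -0.003, 0.205], [0.582, -0.004, 0.204], [0.585, 0.001, 0.204], [0.584, -0.012, 0.204], [0.588, -0.007, 0.206], [0.585, -0.002, 0.202], [0.589, -0.0, 0.203], [0.58, -0.027, 0.203], [0.5
[... 4746 characters left out ...]
, [0.6, 0.096, 0.194], [0.596, 0.098, 0.197], [0.592, 0.099, 0.2], [0.589, 0.1, 0.202], [0.586, 0.099, 0.202], [0.585, 0.094, 0.197], [0.582, 0.093, 0.197], [0.596, 0.099, 0.194], [0.59, 0.103, 0.201], [0.589, 0.099, 0.197], [0.587, 0.098, 0.196], [0.585, 0.095, 0.193], [0.582, 0.094, 0.193], [0.592, 0.101, 0.193], [0.589, 0.1, 0.194]]
((579.131591796875, -10.850074768066406), (228.00680541992188, 33.477516174316406), 79.70413208007812)
0.206 46 [ 0.579 -0.013  0.209]
((580.4158325195312, -7.249847412109375), (219.4701690673828, 27.287221908569336), 86.79913330078125)
0.13 543 [0.575 0.005 0.14 ]
((576.6435546875, -12.9732666015625), (256.0142517089844, 52.60881805419922), 82.68058776855469)
```

```bash
cd pics; python3 -c "
import cv2,numpy as np
a=cv2.imread('scene_press.png');b=cv2.imread('side_press.png')
h=max(a.shape[0],b.shape[0]);f=lambda i:cv2.copyMakeBorder(i,0,h-i.shape[0],0,0,cv2.BORDER_CONSTANT)
c=np.hstack([f(a),f(b)]);c=cv2.resize(c,None,fx=.72,fy=.72);print(c.shape);cv2.imwrite('pp.png',c)
a=cv2.imread('scene_wr.png');b=cv2.imread('side_wr.png');h=max(a.shape[0],b.shape[0]);c=np.hstack([f(a),f(b)]);c=cv2.resize(c,None,fx=.75,fy=.75);cv2.imwrite('ww.png',c)"
```

```text
(396, 702, 3)
```

View pics/pp.png

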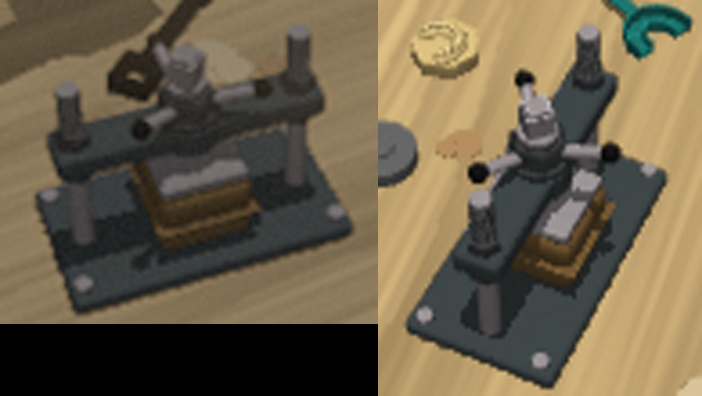

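View pics/ww.png

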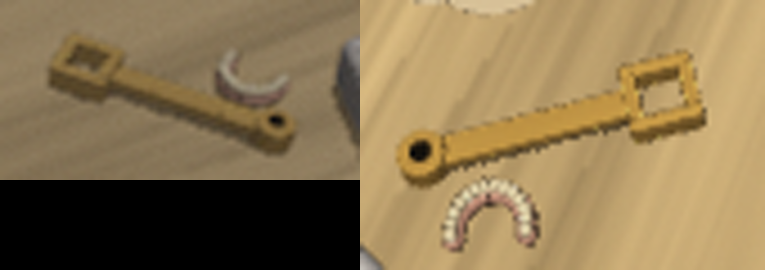

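Request:
{"method": "play_rows", "body": {"commands": [{"z": -0.05, "rz": -0.133, "grip": -1}, {"z": -0.05, "rz": -0.133}, {"x": 0.058, "y": -0.0175}, {"x": 0.058, "y": -0.0175}, {"x": 0.058, "y": -0.0175}, {"x": 0.058, "y": -0.0175}, {"x": 0.058, "y": -0.0175}, {"x": 0.058, "y": -0.0175}, {"x": 0.058, "y": -0.0175}, {"x": 0.058, "y": -0.0175}, {"x": 0.058, "y": -0.0175}, {"x": 0.058, "y": -0.0175}]}}

```text
invalid input at $.commands[0]: expected keys grip, x, y, z, rx, ry, rz
```

```bash
python3 - <<'E'
from h import *
im=snap('wrist','w1.png');np.save('w1.npy',im,allow_pickle=True)
s=env.observe();print(s['time_s'],s['position'],s['tool_rot'].round(3).tolist(),s['q'].round(1))
for t in ['spindle_head','nut_arm1','column_left','wrench_socket','wrench']:
    print(t,[(np.round(b['point'],3).tolist(),round(b['conf'],2)) for b in finder.boxes_of('wrist',t)][:6])
E
```

```text
2.7 [ 0.18433435 -0.51818044  0.24534676] [[0.942, 0.335, -0.0], [0.335, -0.942, -0.0], [-0.0, 0.0, -1.0]] [-82.8  21.8  74.3  -0.   83.9 -12.3]
spindle_head []
nut_arm1 []
column_left []
wrench_socket []
wrench []
```

View pics/w1.png

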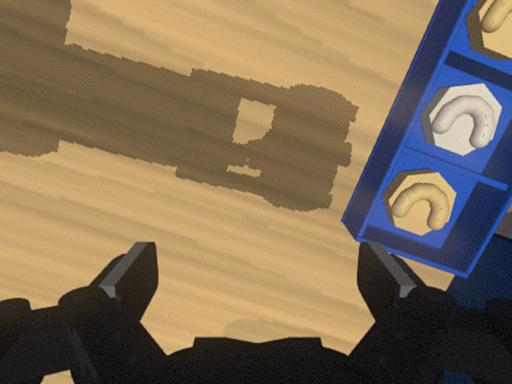

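Request:
{"method": "play_rows", "body": {"commands": [{"grip": -1, "x": 0, "y": 0, "z": -0.05, "rx": 0, "ry": 0, "rz": -0.133}, {"grip": -1, "x": 0, "y": 0, "z": -0.05, "rx": 0, "ry": 0, "rz": -0.133}, {"grip": -1, "x": 0.058, "y": -0.0175, "z": 0, "rx": 0, "ry": 0, "rz": 0}, {"grip": -1, "x": 0.058, "y": -0.0175, "z": 0, "rx": 0, "ry": 0, "rz": 0}, {"grip": -1, "x": 0.058, "y": -0.0175, "z": 0, "rx": 0, "ry": 0, "rz": 0}, {"grip": -1, "x": 0.058, "y": -0.0175, "z": 0, "rx": 0, "ry": 0, "rz": 0}, {"grip": -1, "x": 0.058, "y": -0.0175, "z": 0, "rx": 0, "ry": 0, "rz": 0}, {"grip": -1, "x": 0.058, "y": -0.0175, "z": 0, "rx": 0, "ry": 0, "rz": 0}, {"grip": -1, "x": 0.058, "y": -0.0175, "z": 0, "rx": 0, "ry": 0, "rz": 0}, {"grip": -1, "x": 0.058, "y": -0.0175, "z": 0, "rx": 0, "ry": 0, "rz": 0}, {"grip": -1, "x": 0, "y": 0, "z": 0, "rx": 0, "ry": 0, "rz": 0}]}}

```text
time_s: 4.32
position: [0.4868, -0.1352, 0.3451]
tool_rot: [[0.818, 0.576, 0.0], [0.576, -0.818, 0.001], [0.0, -0.0, -1.0]]
ft_force: [-0.1, 0.1, -0.2]
grip_width: 0.0853
```

```bash
python3 - <<'E'
from h import *
im=snap('wrist','w1.png');np.save('w1.npy',im,allow_pickle=True)
s=env.observe();print(s['time_s'],s['position'],s['tool_rot'].round(3).tolist(),s['q'].round(1))
for t in ['spindle_head','nut_arm1','column_left','wrench_socket','wrench']:
    print(t,[(np.round(b['point'],3).tolist(),round(b['conf'],2)) for b in finder.boxes_of('wrist',t)][:6])
E
```

```text
4.375 [ 0.48586683 -0.13692416  0.34515701] [[0.819, 0.574, -0.0], [0.574, -0.819, -0.0], [-0.0, -0.0, -1.0]] [-29.2  14.1  69.4  -0.   96.6  25.8]
spindle_head [([0.568, -0.03, 0.17], 0.77)]
nut_arm1 [([0.566, -0.029, 0.167], 0.7)]
column_left [([0.556, -0.058, 0.093], 0.72)]
wrench_socket [([0.341, 0.056, 0.018], 0.96), ([0.566, -0.034, 0.165], 0.38)]
wrench [([0.347, 0.056, 0.018], 0.81)]
```

View pics/w1.png

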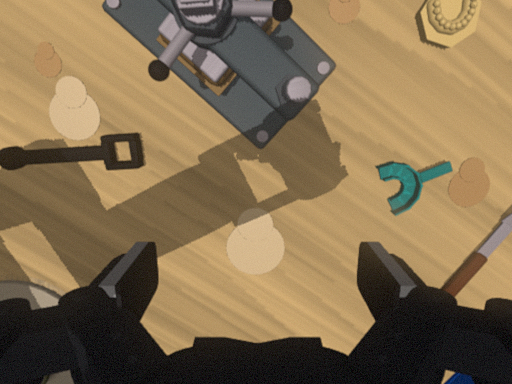

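Request:
{"method": "play_rows", "body": {"commands": [{"grip": -1, "x": 0.045, "y": -0.024, "z": 0, "rx": 0, "ry": 0, "rz": 0}, {"grip": -1, "x": 0.045, "y": -0.024, "z": 0, "rx": 0, "ry": 0, "rz": 0}, {"grip": -1, "x": 0, "y": 0, "z": 0, "rx": 0, "ry": 0, "rz": 0}, {"grip": -1, "x": 0, "y": 0, "z": 0, "rx": 0, "ry": 0, "rz": 0}]}}

```text
time_s: 5.12
position: [0.5314, -0.0484, 0.3453]
tool_rot: [[0.822, 0.57, -0.0], [0.57, -0.822, -0.0], [-0.0, 0.0, -1.0]]
ft_force: [-0.8, 0.7, -0.1]
grip_width: 0.0854
```

```bash
python3 - <<'E'
from h import *
im=snap('wrist','w2.png');np.save('w2.npy',im,allow_pickle=True)
s=env.observe();print(s['time_s'],s['position'],s['q'].round(1))
c=im['color'];A=cv2.resize(c[40:340,100:412],None,fx=2,fy=2,interpolation=cv2.INTER_CUBIC);cv2.imwrite('pics/w2z.png',A)
E
```

```text
5.175 [ 0.53137544 -0.0487467   0.3453974 ] [-18.   17.2  65.   -0.   97.8  37.3]
```

View pics/w2.png

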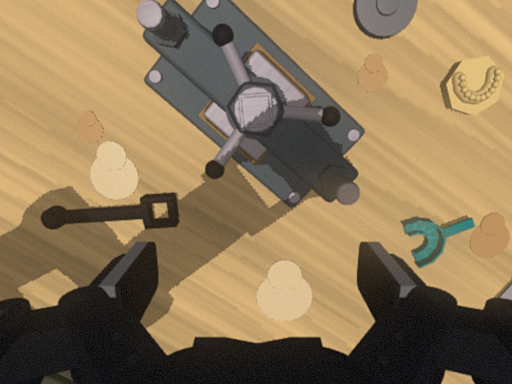

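View pics/w2z.png

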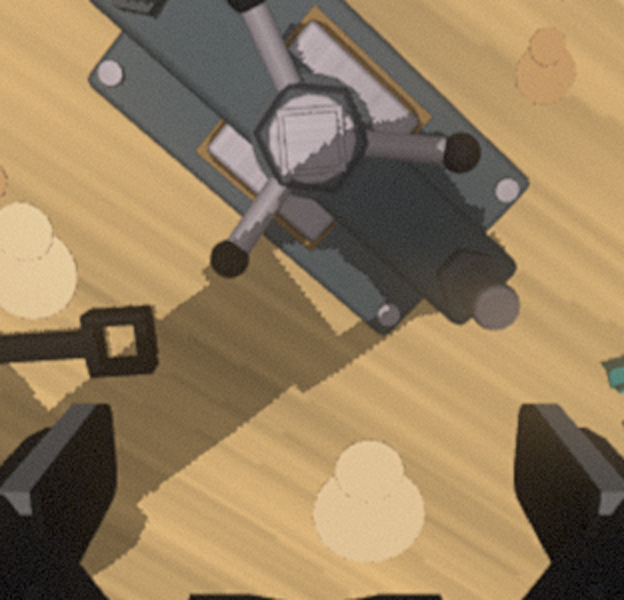

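```bash
python3 - <<'E'
from h import *
im=np.load('w2.npy',allow_pickle=True).item()
c=im['color'];A=cv2.resize(c[70:150,210:310],None,fx=7,fy=7,interpolation=cv2.INTER_CUBIC);cv2.imwrite('pics/w2s.png',A)
for n,u,v,z in [('L',150,13,.202),('R',347,193,.202),('S',254,107,.209),('b1',222,34,.17),('b2',331,116,.17),('b3',214,170,.17)]:
    print(n,px2w(im,u,v,z).round(4),px2w(im,u,v).round(4))
E
```

```text
L [0.5924 0.0902 0.202 ] [0.5924 0.0904 0.2015]
R [ 0.5678 -0.1162  0.202 ] [ 0.5679 -0.1156  0.2035]
S [ 0.581  -0.0112  0.209 ] [ 0.581  -0.0112  0.2086]
b1 [0.6137 0.0444 0.17  ] [0.6128 0.0425 0.1806]
b2 [ 0.613  -0.0721  0.17  ] [ 0.6121 -0.07    0.1802]
b3 [ 0.5123 -0.0132  0.17  ] [ 0.515  -0.0131  0.1811]
```

View pics/w2s.png

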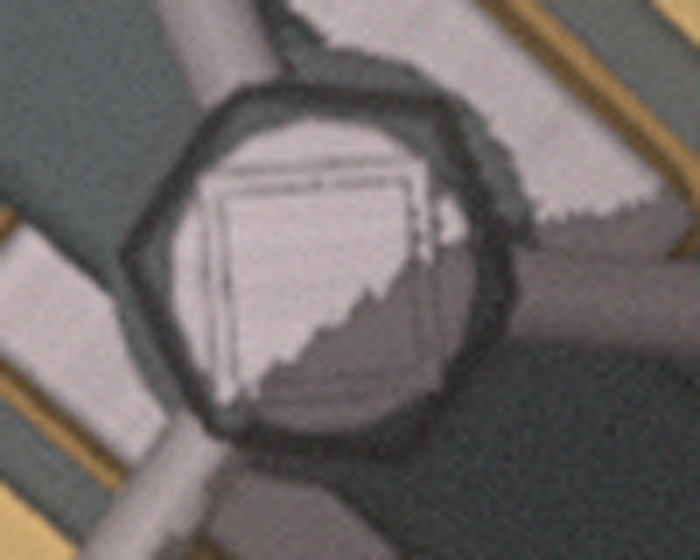

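```bash
python3 - <<'E'
from h import *
im=np.load('w2.npy',allow_pickle=True).item()
P=lambda x,y,z=.209:px2w(im,210+(x+.5)/7-.5,70+(y+.5)/7-.5,z)[:2]
a,b,c,d=P(222,193),P(405,175),P(422,378),P(238,392)
print(a,b,c,d,(a+b+c+d)/4)
ang=lambda p,q:np.degrees(np.arctan2(*(q-p)[::-1]))
print([ang(a,b),ang(d,c),ang(d,a),ang(c,b)], np.linalg.norm(b-a),np.linalg.norm(d-a))
# outer 26 square foot z ~.204
A,B,C,D=P(203,185,.204),P(425,160,.204),P(440,390,.204),P(218,410,.204)
print((A+B+C+D)/4,[ang(A,B),ang(D,A),ang(C,B)],np.linalg.norm(B-A),np.linalg.norm(D-A))
E
```

```text
[0.58149056 0.00093817] [ 0.59447297 -0.01440397] [ 0.57778319 -0.02854581] [ 0.5647764 -0.0125474] [ 0.57963078 -0.01363975]
[np.float64(-49.76235264737808), np.float64(-50.888694092467254), np.float64(38.897807493989376), np.float64(40.275788642561)] 0.020097861410020554 0.02147612385232682
[ 0.57929605 -0.01380368] [np.float64(-48.99291328605413), np.float64(37.965032179358815), np.float64(39.313358858943324)] 0.024843872862053563 0.02474200648214924
```

Request:
{"method": "play_rows", "body": {"commands": [{"grip": -1, "x": 0.039, "y": -0.0377, "z": 0, "rx": 0, "ry": 0, "rz": 0}, {"grip": -1, "x": 0.039, "y": -0.0377, "z": 0, "rx": 0, "ry": 0, "rz": 0}, {"grip": -1, "x": 0.039, "y": -0.0377, "z": 0, "rx": 0, "ry": 0, "rz": 0}, {"grip": -1, "x": 0.039, "y": -0.0377, "z": 0, "rx": 0, "ry": 0, "rz": 0}, {"grip": -1, "x": 0.039, "y": -0.0377, "z": 0.03, "rx": 0, "ry": 0, "rz": 0}, {"grip": -1, "x": 0.039, "y": -0.0377, "z": 0.03, "rx": 0, "ry": 0, "rz": 0}, {"grip": -1, "x": 0.039, "y": -0.0377, "z": 0.03, "rx": 0, "ry": 0, "rz": 0}, {"grip": -1, "x": 0, "y": 0, "z": 0.03, "rx": 0, "ry": 0, "rz": 0}, {"grip": -1, "x": 0, "y": 0, "z": 0, "rx": 0, "ry": 0, "rz": 0}, {"grip": -1, "x": 0, "y": 0, "z": 0, "rx": 0, "ry": 0, "rz": 0}]}}

```text
time_s: 6.42
position: [0.6061, 0.3238, 0.2272]
tool_rot: [[0.822, 0.569, 0.002], [0.569, -0.822, 0.001], [0.002, 0.001, -1.0]]
ft_force: [0.2, -0.8, -0.1]
grip_width: 0.0853
```

```bash
python3 - <<'E'
from h import *
im=snap('wrist','w3.png');np.save('w3.npy',im,allow_pickle=True)
s=env.observe();print(s['time_s'],s['position'],s['q'].round(1))
c=im['color'];P=cloud(im);hsv=cv2.cvtColor(c,cv2.COLOR_BGR2HSV)
print(hsv[100:300:20,256])
m=(P[...,2]>.009)&(P[...,2]<.03)&(hsv[...,1]>110)
n,lab,st,_=cv2.connectedComponentsWithStats(m.astype(np.uint8)); i=1+np.argmax(st[1:,4]);print(st[i])
X=P[lab==i];cv2.imwrite('pics/w3m.png',(lab==i).astype(np.uint8)*255)
print(np.percentile(X[:,2],[5,50,95]))
print(cv2.minAreaRect(X[:,:2].astype(np.float32)*1000))
h=X[(X[:,2]>.014)]
E
```

```text
6.475 [0.6060516  0.32392109 0.22757837] [18.3 36.8 51.  -0.  92.1 73.6]
[[ 19 183 185]
 [ 19 174 190]
 [ 18 158 118]
 [ 18 158 116]
 [ 19 124 103]
 [ 18 165  82]
 [ 19 114 181]
 [ 19 117 113]
 [ 18 116 112]
 [ 17 121 116]]
[ 234   10   47  204 4839]
[0.01690379 0.01961193 0.0234039 ]
((647.3243408203125, 351.24237060546875), (194.54232788085938, 47.771080017089844), 33.969764709472656)
```

View pics/w3.png

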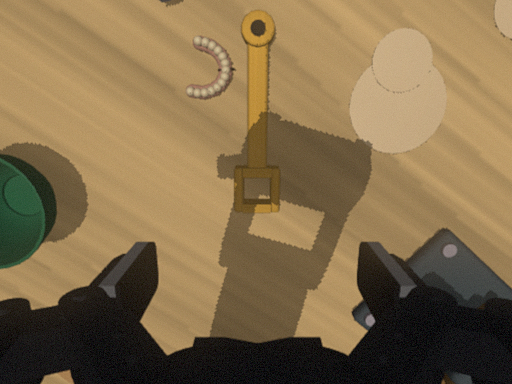

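View pics/w3m.png

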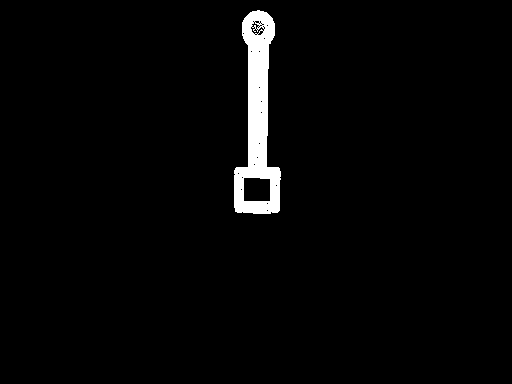

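```bash
python3 - <<'E'
from h import *
im=np.load('w3.npy',allow_pickle=True).item()
c=im['color'];P=cloud(im);hsv=cv2.cvtColor(c,cv2.COLOR_BGR2HSV)
m=(P[...,2]>.009)&(P[...,2]<.03)&(hsv[...,1]>110)
n,lab,st,_=cv2.connectedComponentsWithStats(m.astype(np.uint8)); i=1+np.argmax(st[1:,4]);m=lab==i
ys,xs=np.nonzero(m); W=np.array([px2w(im,u,v,.021)[:2] for u,v in zip(xs,ys)])
# axis from handle mid rows
k=(ys>60)&(ys<160); H=np.array([px2w(im,u,v,.018)[:2] for u,v in zip(xs[k],ys[k])])
vx,vy,x0,y0=cv2.fitLine(H.astype(np.float32),cv2.DIST_L2,0,.001,.001).ravel();print('axis deg',np.degrees(np.arctan2(vy,vx)),x0,y0)
if vx<0: vx,vy=-vx,-vy
ax=np.array([vx,vy]);n_=np.array([-vy,vx])
k=ys>165; R=W[k]; 
r=cv2.minAreaRect(R.astype(np.float32)*1000);print('ring',r)
s=R@ax;t=R@n_; print('ext',np.ptp(s),np.ptp(t),((s.min()+s.max())/2)*ax+((t.min()+t.max())/2)*n_)
print('on-line offset', (np.array([x0,y0])@n_), (t.min()+t.max())/2)
k=ys<46; E=W[k];(cx,cy),rr=cv2.minEnclosingCircle(E.astype(np.float32)*1000);print('end',cx,cy,rr)
fl=cam(im);T=im['cam_to_world']
for z in (.02,): 
    q=np.linalg.inv(T)@np.array([.606,.324,z,1]); print(q[0]/q[2]*fl+im['cx'],q[1]/q[2]*fl+im['cy'])
E
```

```text
axis deg 34.313107 0.6543103 0.35654047
ring ((587.570068359375, 310.96734619140625), (50.76711654663086, 47.582000732421875), 34.002197265625)
ext 0.05069720058318461 0.047749219971106274 [0.58754726 0.31097483]
on-line offset -0.07435304 -0.07435355029238394
end 713.9284057617188 397.3130798339844 16.26418113708496
256.59501245081526 168.39780687939302
```

Request:
{"method": "play_rows", "body": {"commands": [{"grip": -1, "x": 0.0385, "y": 0.0005, "z": 0.03, "rx": 0, "ry": 0, "rz": 0.005}, {"grip": -1, "x": 0, "y": 0, "z": 0.05, "rx": 0, "ry": 0, "rz": 0}, {"grip": -1, "x": 0, "y": 0, "z": 0.05, "rx": 0, "ry": 0, "rz": 0}, {"grip": -1, "x": 0, "y": 0, "z": 0.05, "rx": 0, "ry": 0, "rz": 0}, {"grip": -1, "x": 0, "y": 0, "z": 0.03, "rx": 0, "ry": 0, "rz": 0}, {"grip": -1, "x": 0, "y": 0, "z": 0, "rx": 0, "ry": 0, "rz": 0}, {"grip": -1, "x": 0, "y": 0, "z": 0, "rx": 0, "ry": 0, "rz": 0}], "squeeze": 80}}

```text
time_s: 7.35
position: [0.6385, 0.3467, 0.0181]
tool_rot: [[0.824, 0.567, 0.004], [0.567, -0.824, 0.001], [0.004, 0.001, -1.0]]
ft_force: [0.4, -0.4, 0.6]
grip_width: 0.0856
```

Request:
{"method": "play_rows", "body": {"commands": [{"grip": 1, "x": 0, "y": 0.0008, "z": 0.001, "rx": 0, "ry": 0, "rz": 0}, {"grip": 1, "x": 0, "y": 0, "z": 0, "rx": 0, "ry": 0, "rz": 0}, {"grip": 1, "x": 0, "y": 0, "z": 0, "rx": 0, "ry": 0, "rz": 0}, {"grip": 1, "x": 0, "y": 0, "z": 0, "rx": 0, "ry": 0, "rz": 0}, {"grip": 1, "x": 0, "y": 0, "z": 0, "rx": 0, "ry": 0, "rz": 0}, {"grip": 1, "x": 0, "y": 0, "z": 0, "rx": 0, "ry": 0, "rz": 0}], "squeeze": 80}}

```text
time_s: 8.1
position: [0.6378, 0.3459, 0.0149]
tool_rot: [[0.824, 0.567, 0.001], [0.567, -0.824, 0.0], [0.001, 0.0, -1.0]]
ft_force: [-1.2, -1.5, 5.8]
grip_width: 0.0181
```

Request:
{"method": "play_rows", "body": {"commands": [{"grip": 1, "x": 0, "y": 0, "z": -0.02, "rx": 0, "ry": 0, "rz": 0}, {"grip": 1, "x": 0, "y": 0, "z": -0.05, "rx": 0, "ry": 0, "rz": 0}, {"grip": 1, "x": 0, "y": 0, "z": -0.05, "rx": 0, "ry": 0, "rz": 0}, {"grip": 1, "x": 0, "y": 0, "z": -0.05, "rx": 0, "ry": 0, "rz": 0}, {"grip": 1, "x": 0, "y": 0, "z": -0.05, "rx": 0, "ry": 0, "rz": 0}, {"grip": 1, "x": 0, "y": 0, "z": -0.05, "rx": 0, "ry": 0, "rz": 0}, {"grip": 1, "x": 0, "y": 0, "z": 0, "rx": 0, "ry": 0, "rz": 0}, {"grip": 1, "x": 0, "y": 0, "z": 0, "rx": 0, "ry": 0, "rz": 0}]}}

```text
time_s: 9.1
position: [0.637, 0.3459, 0.2821]
tool_rot: [[0.824, 0.567, -0.004], [0.567, -0.824, -0.001], [-0.004, -0.001, -1.0]]
ft_force: [0.2, 0.3, -6.9]
grip_width: 0.018
```

```bash
python3 - <<'E'
from h import *
im=snap('wrist','w4.png');np.save('w4.npy',im,allow_pickle=True)
s=env.observe();print(s['time_s'],s['position'],s['q'].round(1),s['grip_width'],s['ft_force'],s['wrist_torque'])
E
```

```text
9.15 [0.63693424 0.34582214 0.28139312] [ 19.2  40.8  34.7   0.  104.8  74.6] 0.017757371711052575 [ 0.27907521 -0.12759514 -6.16148625] [-0.00966304  0.02271797 -0.00515012]
```

View pics/w4.png

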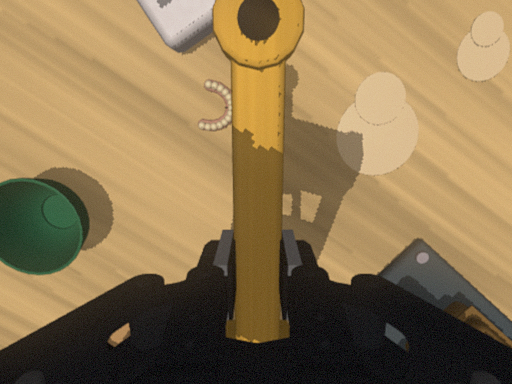

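```bash
cat > wm.py <<'E'
from h import *
def meas(im,s,rows=(70,330)):
    c=im['color'];P=cloud(im);R=s['tool_rot'];p=s['position']
    Q=(P-p)@R   # tool frame
    m=(im['range_z']<.25)&(np.abs(Q[...,1])<.03)&(cv2.cvtColor(c,cv2.COLOR_BGR2HSV)[...,1]>100)&(Q[...,2]>-.03)
    ys,xs=np.nonzero(m);X=Q[m]
    k=(ys>rows[0])&(ys<rows[1]); H=X[k]
    A=np.c_[H[:,0],H[:,1],np.ones(len(H))];co=np.linalg.lstsq(A,H[:,2],rcond=None)[0]
    print('handle top plane z=',co.round(4))
    # axis: mid of each row
    mid=np.array([[H[(ys[k]==r)][:,0].mean(),(H[ys[k]==r][:,1].min()+H[ys[k]==r][:,1].max())/2] for r in range(rows[0]+5,220)])
    print('axis slope,off',np.polyfit(mid[:,0],mid[:,1],1).round(4),'width',np.ptp(H[(ys[k]==150)][:,1]))
    e=X[ys<62];(a,b),r=cv2.minEnclosingCircle(e[:,:2].astype(np.float32)*1000);print('end',a,b,r,np.median(e[:,2]),e[:,0].max())
    return X,ys
if __name__=='__main__':
    im=np.load('w4.npy',allow_pickle=True).item();s=env.observe();meas(im,s)
E
python3 wm.py
```

```text
handle top plane z= [ 0.0051  0.0219 -0.0047]
axis slope,off [0.0005 0.0003] width 0.019592732772991204
end 93.23046112060547 0.36023831367492676 16.016864776611328 -0.008231450314812733 0.09906857868213045
```

Request:
{"method": "play_rows", "body": {"commands": [{"grip": 1, "x": 0, "y": 0, "z": 0, "rx": 0, "ry": 0, "rz": -0.166}, {"grip": 1, "x": 0, "y": 0, "z": 0, "rx": 0, "ry": 0, "rz": -0.166}, {"grip": 1, "x": 0, "y": 0, "z": 0, "rx": 0, "ry": 0, "rz": -0.166}, {"grip": 1, "x": 0, "y": 0, "z": 0, "rx": 0, "ry": 0, "rz": -0.166}, {"grip": 1, "x": 0, "y": 0, "z": 0, "rx": 0, "ry": 0, "rz": -0.166}, {"grip": 1, "x": 0, "y": 0, "z": 0, "rx": 0, "ry": 0, "rz": -0.166}, {"grip": 1, "x": 0, "y": 0, "z": 0, "rx": 0, "ry": 0, "rz": -0.166}, {"grip": 1, "x": 0, "y": 0, "z": 0, "rx": 0, "ry": 0, "rz": -0.166}, {"grip": 1, "x": 0, "y": 0, "z": 0, "rx": 0, "ry": 0, "rz": -0.166}, {"grip": 1, "x": 0, "y": 0, "z": 0, "rx": 0, "ry": 0, "rz": -0.166}, {"grip": 1, "x": 0, "y": 0, "z": 0, "rx": 0, "ry": 0, "rz": 0}]}}

```text
time_s: 10.52
position: [0.6372, 0.3459, 0.2821]
tool_rot: [[-0.637, 0.771, -0.004], [0.771, 0.637, -0.001], [0.001, -0.004, -1.0]]
ft_force: [-0.6, 0.1, -5.9]
grip_width: 0.0179
```

Request:
{"method": "play_rows", "body": {"commands": [{"grip": 1, "x": -0.025, "y": -0.039, "z": 0, "rx": 0, "ry": 0, "rz": 0}, {"grip": 1, "x": -0.025, "y": -0.039, "z": 0, "rx": 0, "ry": 0, "rz": 0}, {"grip": 1, "x": -0.025, "y": -0.039, "z": 0, "rx": 0, "ry": 0, "rz": 0}, {"grip": 1, "x": -0.025, "y": -0.039, "z": 0, "rx": 0, "ry": 0, "rz": 0}, {"grip": 1, "x": -0.025, "y": -0.039, "z": 0, "rx": 0, "ry": 0, "rz": 0}, {"grip": 1, "x": -0.025, "y": -0.039, "z": 0, "rx": 0, "ry": 0, "rz": 0}, {"grip": 1, "x": -0.025, "y": -0.039, "z": 0, "rx": 0, "ry": 0, "rz": 0}, {"grip": 1, "x": 0, "y": 0, "z": 0, "rx": 0, "ry": 0, "rz": 0}, {"grip": 1, "x": 0, "y": 0, "z": 0, "rx": 0, "ry": 0, "rz": 0}, {"grip": 1, "x": 0, "y": 0, "z": 0, "rx": 0, "ry": 0, "rz": 0}]}}

```text
time_s: 11.78
position: [0.5391, 0.0379, 0.284]
tool_rot: [[-0.638, 0.77, -0.001], [0.77, 0.638, 0.0], [0.001, -0.0, -1.0]]
ft_force: [-0.3, -0.1, -6.5]
grip_width: 0.0179
```

```bash
cat > st.py <<'E'
from h import *
def st():
    s=env.observe();R=s['tool_rot'];print('t',s['time_s'],'p',s['position'].round(4),'yaw',np.degrees(np.arctan2(R[1,0],R[0,0])).round(2),'g',round(s['grip_width'],4),'F',s['ft_force'].round(1),'M',s['wrist_torque'].round(2),'q',s['q'].round(0));return s
def togo(s,tx,ty,yaw,ring=.0625):
    R=s['tool_rot'];p=s['position'];y=np.radians(yaw)
    ringc=p-ring*R[:,0];print('ring now',ringc.round(4))
    g=np.array([tx,ty])+ring*np.array([np.cos(y),np.sin(y)]);d=np.array([*(g-p[:2]),0]);print('rz',-np.radians((yaw-np.degrees(np.arctan2(R[1,0],R[0,0])))).round(4),'shift tool',(R.T@d).round(4))
E
python3 - <<'E'
from st import *
s=st();togo(s,.5798,-.0134,129.5)
im=snap('wrist','w5.png');np.save('w5.npy',im,allow_pickle=True)
im=snap('scene','s5.png');c=im['color'];cv2.imwrite('pics/s5z.png',cv2.resize(c[150:260,190:310],None,fx=5,fy=5,interpolation=cv2.INTER_CUBIC))
import wm; wm.meas(np.load('w5.npy',allow_pickle=True).item(),s)
E
```

```text
t 11.775 p [0.5391 0.0379 0.284 ] yaw 129.66 g 0.0179 F [-0.3 -0.1 -6.5] M [-0.02  0.02 -0.01] q [ -9.  19.  72.   0.  89. -48.]
ring now [ 0.579  -0.0102  0.2839]
rz 0.0027 shift tool [-0.003  -0.0012 -0.    ]
handle top plane z= [-0.0021 -0.0221 -0.0035]
axis slope,off [0.0004 0.0009] width 0.01918136622609081
end 92.19400787353516 0.8827280402183533 15.968335151672363 -0.007570293823704035 0.09854390076534872
```

View pics/s5z.png

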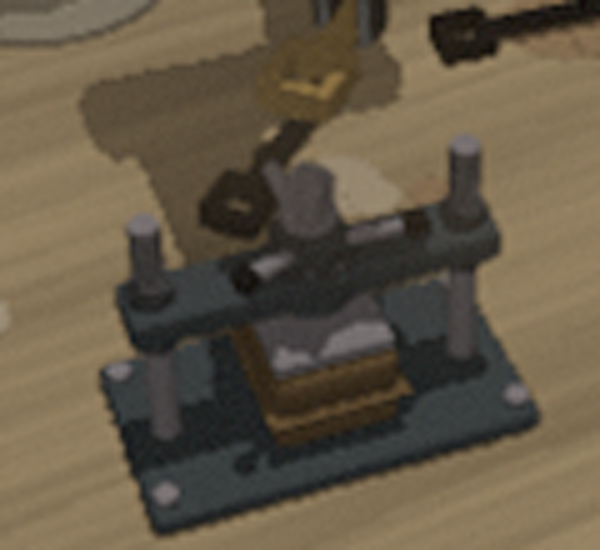

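View pics/w5.png

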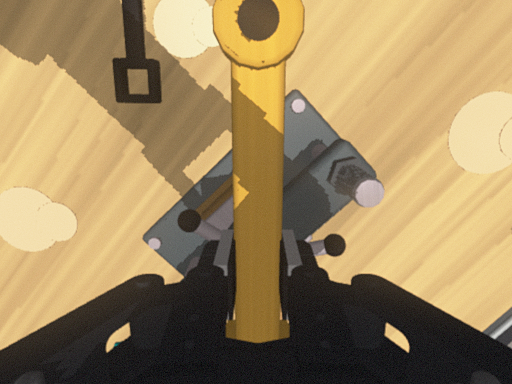

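```bash
python3 - <<'E'
from st import *
im=np.load('w5.npy',allow_pickle=True).item()
print(px2w(im,368.5,194,.202),px2w(im,368,194))
im=snap('side','d5.png');np.save('d5.npy',im,allow_pickle=True);c=im['color'];cv2.imwrite('pics/d5z.png',cv2.resize(c[110:240,200:320],None,fx=5,fy=5,interpolation=cv2.INTER_CUBIC)[:600])
E
```

```text
[0.59155726 0.0904011  0.202     ] [0.59095661 0.09018751 0.20278326]
```

View pics/d5z.png

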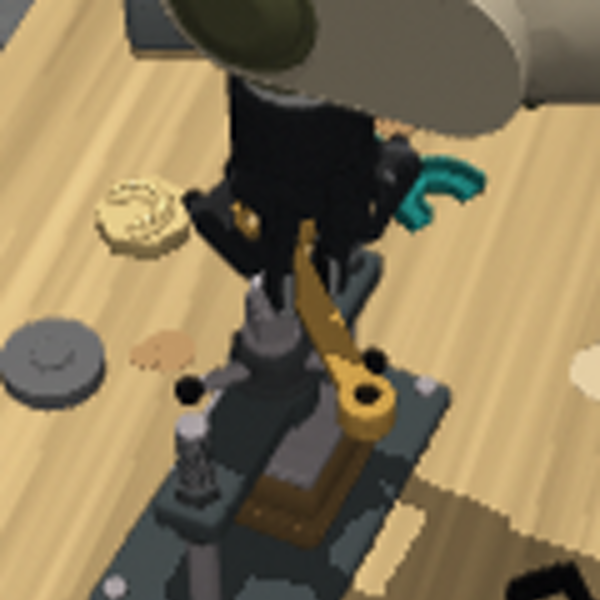

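Request:
{"method": "play_rows", "body": {"commands": [{"grip": 1, "x": -0.003, "y": -0.0015, "z": 0.03, "rx": 0, "ry": 0, "rz": 0.003}, {"grip": 1, "x": 0, "y": 0, "z": 0.02, "rx": 0, "ry": 0, "rz": 0}, {"grip": 1, "x": 0, "y": 0, "z": 0.01, "rx": 0, "ry": 0, "rz": 0}, {"grip": 1, "x": 0, "y": 0, "z": 0.005, "rx": 0, "ry": 0, "rz": 0}, {"grip": 1, "x": 0, "y": 0, "z": 0, "rx": 0, "ry": 0, "rz": 0}, {"grip": 1, "x": 0, "y": 0, "z": 0, "rx": 0, "ry": 0, "rz": 0}]}}

```text
time_s: 12.68
position: [0.54, 0.0338, 0.22]
tool_rot: [[-0.636, 0.772, 0.001], [0.772, 0.636, -0.0], [-0.001, 0.001, -1.0]]
ft_force: [-0.7, -0.0, -5.8]
grip_width: 0.0181
```

```bash
python3 - <<'E'
from st import *
s=st();togo(s,.5798,-.0134,129.5)
E
```

```text
t 12.675 p [0.54   0.0338 0.22  ] yaw 129.48 g 0.0181 F [-0.7 -0.  -5.8] M [ 0.03 -0.02  0.01] q [ -9.  22.  78.   0.  80. -48.]
ring now [ 0.5798 -0.0144  0.2201]
rz -0.0004 shift tool [ 0.0008  0.0007 -0.    ]
```

Request:
{"method": "play_rows", "body": {"commands": [{"grip": 1, "x": 0.0004, "y": 0.0003, "z": 0.003, "rx": 0, "ry": 0, "rz": 0}, {"grip": 1, "x": 0, "y": 0, "z": 0.002, "rx": 0, "ry": 0, "rz": 0}, {"grip": 1, "x": 0, "y": 0, "z": 0.002, "rx": 0, "ry": 0, "rz": 0}, {"grip": 1, "x": 0, "y": 0, "z": 0, "rx": 0, "ry": 0, "rz": 0}]}}

```text
time_s: 13.18
position: [0.5397, 0.0343, 0.2121]
tool_rot: [[-0.636, 0.772, -0.0], [0.772, 0.636, 0.0], [0.0, -0.0, -1.0]]
ft_force: [0.5, -0.7, -6.1]
grip_width: 0.018
```

```bash
python3 - <<'E'
from st import *
s=st();togo(s,.5798,-.0134,129.5)
E
```

```text
t 13.175 p [0.5397 0.0343 0.2121] yaw 129.47 g 0.018 F [ 0.5 -0.7 -6.1] M [ 0.   -0.02  0.  ] q [ -9.  22.  79.   0.  79. -48.]
ring now [ 0.5794 -0.014   0.2121]
rz -0.0005 shift tool [ 0.0002  0.0006 -0.    ]
```

Request:
{"method": "play_rows", "body": {"commands": [{"grip": 1, "x": 0, "y": 0.0003, "z": 0.004, "rx": 0, "ry": 0, "rz": 0}, {"grip": 1, "x": 0, "y": 0, "z": 0.004, "rx": 0, "ry": 0, "rz": 0}, {"grip": 1, "x": 0, "y": 0, "z": 0.004, "rx": 0, "ry": 0, "rz": 0}, {"grip": 1, "x": 0, "y": 0, "z": 0.003, "rx": 0, "ry": 0, "rz": 0}, {"grip": 1, "x": 0, "y": 0, "z": 0, "rx": 0, "ry": 0, "rz": 0}]}}

```text
time_s: 13.8
position: [0.5399, 0.0345, 0.1971]
tool_rot: [[-0.636, 0.772, -0.0], [0.772, 0.636, 0.0], [0.0, -0.0, -1.0]]
ft_force: [-0.6, 0.4, -5.6]
grip_width: 0.0179
```

```bash
python3 - <<'E'
from st import *
s=st();togo(s,.5798,-.0134,129.5)
E
```

```text
t 13.8 p [0.5399 0.0345 0.1971] yaw 129.48 g 0.0179 F [-0.6  0.4 -5.6] M [-0.04 -0.02  0.04] q [ -9.  23.  80.   0.  76. -48.]
ring now [ 0.5796 -0.0138  0.197 ]
rz -0.0004 shift tool [ 0.0001  0.0004 -0.    ]
```

Sliding freely. Last few millimetres until contact.

Request:
{"method": "play_rows", "body": {"commands": [{"grip": 1, "x": 0, "y": 0, "z": 0.0015, "rx": 0, "ry": 0, "rz": 0}, {"grip": 1, "x": 0, "y": 0, "z": 0.0015, "rx": 0, "ry": 0, "rz": 0}, {"grip": 1, "x": 0, "y": 0, "z": 0.001, "rx": 0, "ry": 0, "rz": 0}, {"grip": 1, "x": 0, "y": 0, "z": 0, "rx": 0, "ry": 0, "rz": 0}, {"grip": 1, "x": 0, "y": 0, "z": 0, "rx": 0, "ry": 0, "rz": 0}]}}

```text
time_s: 14.42
position: [0.54, 0.0346, 0.1939]
tool_rot: [[-0.636, 0.772, 0.001], [0.772, 0.636, 0.0], [-0.0, 0.001, -1.0]]
ft_force: [-4.5, 2.0, 2.5]
grip_width: 0.0181
```

```bash
python3 - <<'E'
from st import *
s=st();togo(s,.5798,-.0134,129.5)
im=snap('wrist','w6.png');np.save('w6.npy',im,allow_pickle=True)
P=cloud(im);print(P[60:200:20,256].round(4)[:,2])
E
```

```text
t 14.425 p [0.54   0.0346 0.1939] yaw 129.48 g 0.0181 F [-4.5  2.   2.5] M [ 0.03  0.39 -0.09] q [ -9.  23.  81.   0.  76. -48.]
ring now [ 0.5797 -0.0136  0.1939]
rz -0.0003 shift tool [0.0001 0.0002 0.    ]
[0.2005 0.196  0.1968 0.1957 0.1969 0.1962 0.1973]
```

View pics/w6.png

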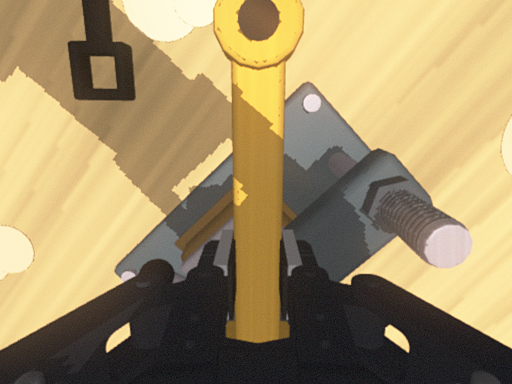

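```bash
python3 - <<'E'
from st import *
im=np.load('w6.npy',allow_pickle=True).item();s=env.observe();P=cloud(im);Q=(P-s['position'])@s['tool_rot']
d=im['range_z']
m=(d>0)&(d<.2)
for (u,v) in [(300,270),(320,290),(350,285),(380,280),(400,290),(420,310),(450,330),(480,345),(180,290),(130,280)]:
    print(u,v,d[v,u].round(3),Q[v,u].round(3),P[v,u].round(3))
E
```

```text
300 270 0.112 [ 0.011  0.015 -0.028] [0.545 0.053 0.222]
320 290 0.1 [ 0.011  0.02  -0.04 ] [0.548 0.056 0.234]
350 285 0.111 [ 0.007  0.032 -0.03 ] [0.56  0.06  0.224]
380 280 0.105 [ 0.011  0.04  -0.035] [0.563 0.069 0.229]
400 290 0.098 [ 0.012  0.043 -0.042] [0.565 0.071 0.236]
420 310 0.09 [ 0.012  0.045 -0.051] [0.567 0.072 0.245]
450 330 0.082 [ 0.012  0.048 -0.059] [0.57  0.074 0.253]
480 345 0.076 [ 0.012  0.052 -0.065] [0.572 0.077 0.259]
180 290 0.108 [ 0.007 -0.024 -0.033] [0.517 0.024 0.227]
130 280 0.105 [ 0.011 -0.039 -0.035] [0.502 0.018 0.229]
```

Request:
{"method": "play_rows", "body": {"commands": [{"grip": 1, "x": -0.0003, "y": 0.0056, "z": 0, "rx": 0, "ry": 0, "rz": 0.09}, {"grip": 1, "x": -0.0003, "y": 0.0056, "z": 0, "rx": 0, "ry": 0, "rz": 0.09}, {"grip": 1, "x": -0.0003, "y": 0.0056, "z": 0, "rx": 0, "ry": 0, "rz": 0.09}, {"grip": 1, "x": -0.0003, "y": 0.0056, "z": 0, "rx": 0, "ry": 0, "rz": 0.09}, {"grip": 1, "x": -0.0003, "y": 0.0056, "z": 0, "rx": 0, "ry": 0, "rz": 0.09}, {"grip": 1, "x": 0, "y": 0, "z": 0, "rx": 0, "ry": 0, "rz": 0}]}}

```text
time_s: 15.22
position: [0.5649, 0.047, 0.1937]
tool_rot: [[-0.236, 0.972, -0.0], [0.972, 0.236, 0.0], [0.0, -0.0, -1.0]]
ft_force: [-4.3, 2.7, 5.1]
grip_width: 0.0182
```

```bash
python3 - <<'E'
from st import *
s=st();togo(s,.5798,-.0134,94)
im=snap('wrist','w7.png')
E
```

```text
t 15.225 p [0.5649 0.047  0.1937] yaw 103.65 g 0.0182 F [-4.3  2.7  5.1] M [ 0.04  0.63 -0.18] q [ -7.  26.  77.   0.  78. -21.]
ring now [ 0.5797 -0.0137  0.1937]
rz 0.1684 shift tool [-0.0006  0.0107 -0.    ]
```

View pics/w7.png

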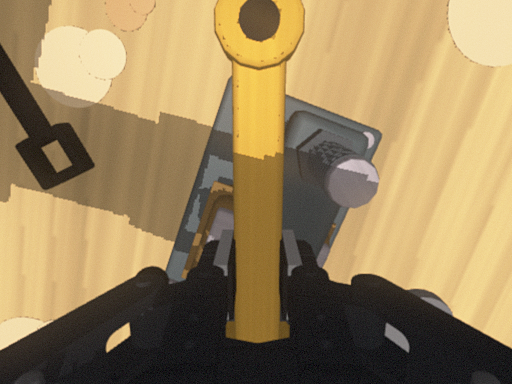

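Swinging as expected. Now on until it meets the column.

Request:
{"method": "play_rows", "body": {"commands": [{"grip": 1, "x": -0.0002, "y": 0.0037, "z": 0, "rx": 0, "ry": 0, "rz": 0.06}, {"grip": 1, "x": -0.0002, "y": 0.0037, "z": 0, "rx": 0, "ry": 0, "rz": 0.06}, {"grip": 1, "x": -0.0001, "y": 0.0025, "z": 0, "rx": 0, "ry": 0, "rz": 0.04}, {"grip": 1, "x": -0.0001, "y": 0.0015, "z": 0, "rx": 0, "ry": 0, "rz": 0.025}, {"grip": 1, "x": 0, "y": 0, "z": 0, "rx": 0, "ry": 0, "rz": 0}, {"grip": 1, "x": 0, "y": 0, "z": 0, "rx": 0, "ry": 0, "rz": 0}]}}

```text
time_s: 16.02
position: [0.5746, 0.0485, 0.1937]
tool_rot: [[-0.056, 0.998, -0.004], [0.998, 0.056, -0.0], [0.0, -0.004, -1.0]]
ft_force: [-11.1, 2.0, 7.9]
grip_width: 0.0179
```

```bash
python3 - <<'E'
from st import *
s=st();togo(s,.5798,-.0134,94)
im=snap('wrist','w8.png')
E
```

```text
t 16.025 p [0.5746 0.0485 0.1937] yaw 93.24 g 0.0179 F [-11.1   2.    7.9] M [-0.02  1.9   0.93] q [ -7.  27.  75.  -0.  79. -10.]
ring now [ 0.5781 -0.0139  0.1937]
rz -0.0134 shift tool [ 0.0004  0.0009 -0.    ]
```

View pics/w8.png

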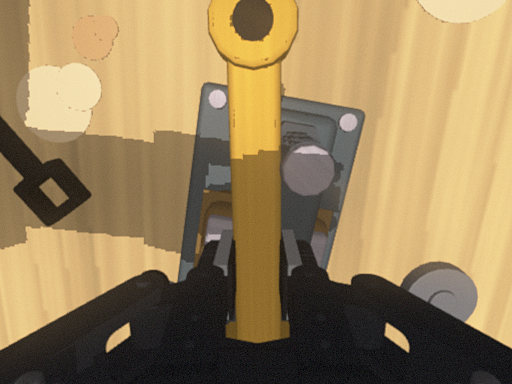

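Request:
{"method": "play_rows", "body": {"commands": [{"grip": 0.3, "x": 0, "y": -0.0008, "z": 0, "rx": 0, "ry": 0, "rz": -0.015}, {"grip": 0.3, "x": 0, "y": 0, "z": 0, "rx": 0, "ry": 0, "rz": 0}, {"grip": 0.3, "x": 0, "y": 0, "z": 0, "rx": 0, "ry": 0, "rz": 0}]}}

```text
time_s: 16.45
position: [0.5755, 0.0479, 0.1932]
tool_rot: [[-0.069, 0.998, -0.0], [0.998, 0.069, -0.0], [-0.0, -0.0, -1.0]]
ft_force: [-2.8, -0.6, 0.5]
grip_width: 0.0298
```

```bash
python3 - <<'E'
from st import *
s=st()
E
```

```text
t 16.45 p [0.5755 0.0479 0.1932] yaw 93.93 g 0.0298 F [-2.8 -0.6  0.5] M [-0.01  0.38  0.02] q [ -7.  27.  75.  -0.  78. -11.]
```

Request:
{"method": "play_rows", "body": {"commands": [{"grip": 0.3, "x": 0, "y": 0, "z": -0.02, "rx": 0, "ry": 0, "rz": 0}, {"grip": 0.3, "x": 0, "y": 0, "z": -0.05, "rx": 0, "ry": 0, "rz": 0}, {"grip": 1, "x": 0, "y": 0, "z": -0.05, "rx": 0, "ry": 0, "rz": 0}, {"grip": 1, "x": -0.05, "y": 0, "z": -0.02, "rx": 0, "ry": 0, "rz": 0}, {"grip": 1, "x": -0.05, "y": 0, "z": 0, "rx": 0, "ry": 0, "rz": 0}, {"grip": 1, "x": -0.05, "y": 0, "z": 0, "rx": 0, "ry": 0, "rz": 0}, {"grip": 1, "x": 0, "y": 0, "z": 0, "rx": 0, "ry": 0, "rz": 0}, {"grip": 1, "x": 0, "y": 0, "z": 0, "rx": 0, "ry": 0, "rz": 0}]}}

```text
time_s: 17.45
position: [0.586, -0.1014, 0.3334]
tool_rot: [[-0.069, 0.998, 0.001], [0.998, 0.069, 0.0], [0.0, 0.001, -1.0]]
ft_force: [0.2, -0.6, 0.5]
grip_width: 0.0001
```

```bash
python3 - <<'E'
from st import *
s=st()
im=snap('wrist','w9.png');np.save('w9.npy',im,allow_pickle=True)
E
```

```text
t 17.45 p [ 0.586  -0.1014  0.3334] yaw 93.94 g 0.0001 F [ 0.2 -0.6  0.5] M [ 0.05  0.01 -0.  ] q [-21.  24.  56.   0. 100. -25.]
```

View pics/w9.png

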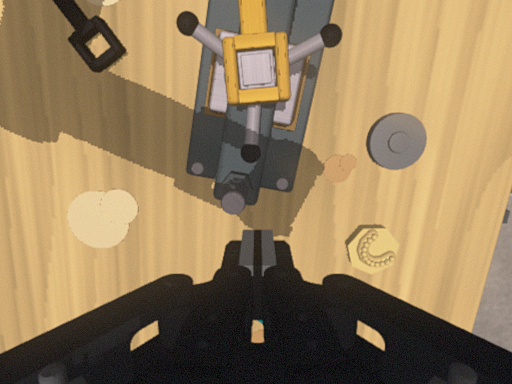

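```bash
python3 - <<'E'
from st import *
im=np.load('w9.npy',allow_pickle=True).item()
for u,v in [(188,23),(331,35),(250,152)]:
    p=px2w(im,u,v,.170); d=p[:2]-[.5797,-.0136]; print(p.round(4),px2w(im,u,v).round(3),np.degrees(np.arctan2(d[1],d[0])).round(1),np.linalg.norm(d).round(4))
P=cloud(im);print('ring z',[P[v,u,2].round(4) for u,v in [(229,70),(285,70),(256,95),(254,38),(253,10)]])
# ring corners
print([px2w(im,u,v,.202)[:2].round(4) for u,v in [(223,35),(288,33),(290,101),(226,105)]])
s=im['color'];cv2.imwrite('pics/w9z.png',cv2.resize(s[0:160,170:350],None,fx=4,fy=4,interpolation=cv2.INTER_CUBIC)[:600])
E
```

```text
[0.5228 0.0207 0.17  ] [0.525 0.019 0.181] 148.9 0.0664
[0.638 0.02  0.17 ] [0.636 0.018 0.181] 29.9 0.0673
[ 0.5789 -0.0791  0.17  ] [ 0.579 -0.078  0.18 ] -90.7 0.0655
ring z [np.float64(0.2043), np.float64(0.2045), np.float64(0.2064), np.float64(0.2034), np.float64(0.1959)]
[array([0.5545, 0.0085]), array([0.6009, 0.0131]), array([ 0.6069, -0.0337]), array([ 0.5589, -0.04  ])]
```

View pics/w9z.png

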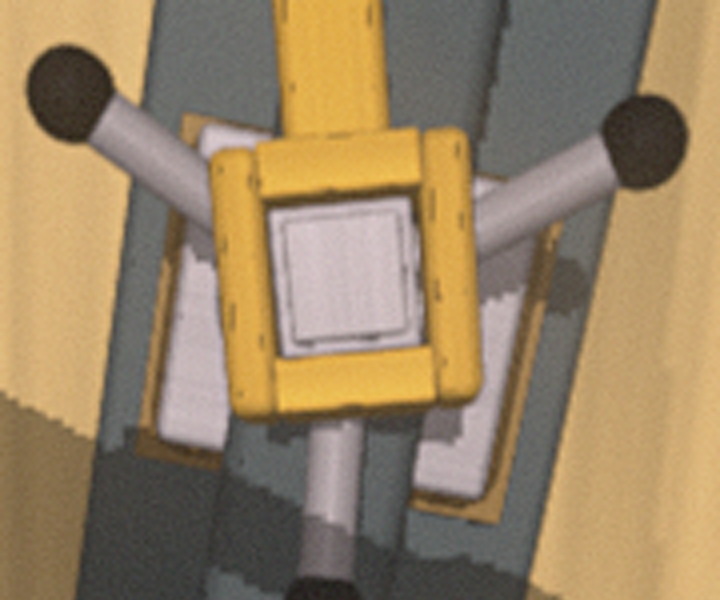

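Request:
{"method": "play_rows", "body": {"commands": [{"grip": 1, "x": 0.0465, "y": 0.0138, "z": 0, "rx": 0, "ry": 0, "rz": 0}, {"grip": 1, "x": 0.0465, "y": 0.0138, "z": 0, "rx": 0, "ry": 0, "rz": 0}, {"grip": 1, "x": 0.0465, "y": 0.0138, "z": 0, "rx": 0, "ry": 0, "rz": 0}, {"grip": 1, "x": 0, "y": 0, "z": 0, "rx": 0, "ry": 0, "rz": -0.176}, {"grip": 1, "x": 0, "y": 0, "z": 0, "rx": 0, "ry": 0, "rz": -0.176}, {"grip": 1, "x": 0, "y": 0, "z": 0, "rx": 0, "ry": 0, "rz": -0.176}, {"grip": 1, "x": 0, "y": 0, "z": 0, "rx": 0, "ry": 0, "rz": -0.176}, {"grip": 1, "x": 0, "y": 0, "z": 0, "rx": 0, "ry": 0, "rz": -0.176}, {"grip": 1, "x": 0, "y": 0, "z": 0, "rx": 0, "ry": 0, "rz": -0.176}, {"grip": 1, "x": 0, "y": 0, "z": 0, "rx": 0, "ry": 0, "rz": -0.176}, {"grip": 1, "x": 0, "y": 0, "z": 0, "rx": 0, "ry": 0, "rz": -0.176}]}}

```text
time_s: 18.88
position: [0.6173, 0.0419, 0.3336]
tool_rot: [[-0.996, 0.086, 0.001], [0.086, 0.996, 0.0], [-0.001, 0.0, -1.0]]
ft_force: [-0.7, 0.9, 0.0]
grip_width: -0.0001
```

Request:
{"method": "play_rows", "body": {"commands": [{"grip": 1, "x": 0, "y": 0, "z": 0, "rx": 0, "ry": 0, "rz": -0.176}, {"grip": 1, "x": 0, "y": 0, "z": 0, "rx": 0, "ry": 0, "rz": -0.176}, {"grip": 1, "x": 0, "y": 0, "z": 0, "rx": 0, "ry": 0, "rz": -0.176}, {"grip": 1, "x": 0, "y": 0, "z": 0.03, "rx": 0, "ry": 0, "rz": -0.176}, {"grip": 1, "x": 0, "y": 0, "z": 0.03, "rx": 0, "ry": 0, "rz": -0.176}, {"grip": 1, "x": 0, "y": 0, "z": 0.02, "rx": 0, "ry": 0, "rz": -0.176}, {"grip": 1, "x": 0, "y": 0, "z": 0, "rx": 0, "ry": 0, "rz": 0}, {"grip": 1, "x": 0, "y": 0, "z": 0, "rx": 0, "ry": 0, "rz": 0}]}}

```text
time_s: 19.88
position: [0.6177, 0.0411, 0.2546]
tool_rot: [[-0.574, -0.819, 0.002], [-0.819, 0.574, -0.0], [-0.001, -0.002, -1.0]]
ft_force: [-0.2, -0.3, -0.0]
grip_width: -0.0004
```

```bash
cat >> st.py <<'E'
C=np.array([.5797,-.0136])
def pol(s):
    R=s['tool_rot'];d=s['position'][:2]-C;print('pol ang',np.degrees(np.arctan2(d[1],d[0])).round(1),'r',np.linalg.norm(d).round(4));return
def goto(s,r,ang,yaw):
    a=np.radians(ang);R=s['tool_rot'];g=C+r*np.array([np.cos(a),np.sin(a)]);d=np.array([*(g-s['position'][:2]),0]);cy=np.degrees(np.arctan2(R[1,0],R[0,0]))
    print('shift',(R.T@d).round(4),'rz',-np.radians((yaw-cy+180)%360-180).round(4))
E
python3 - <<'E'
from st import *
s=st();pol(s);goto(s,.066,55,235)
im=snap('wrist','w10.png')
E
```

```text
t 19.875 p [0.6177 0.0411 0.2546] yaw -125.01 g -0.0004 F [-0.2 -0.3 -0. ] M [0.03 0.04 0.02] q [  -7.   29.   62.    0.   90. -152.]
pol ang 55.2 r 0.0666
shift [ 0.0006 -0.0002 -0.    ] rz -0.0002
```

View pics/w10.png

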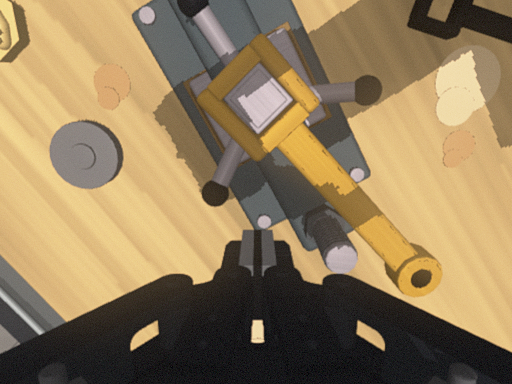

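Request:
{"method": "play_rows", "body": {"commands": [{"grip": 1, "x": 0.0006, "y": 0, "z": 0.04, "rx": 0, "ry": 0, "rz": 0}, {"grip": 1, "x": 0, "y": 0, "z": 0.025, "rx": 0, "ry": 0, "rz": 0}, {"grip": 1, "x": 0, "y": 0, "z": 0.014, "rx": 0, "ry": 0, "rz": 0}, {"grip": 1, "x": 0, "y": 0, "z": 0, "rx": 0, "ry": 0, "rz": 0}, {"grip": 1, "x": 0, "y": 0, "z": 0, "rx": 0, "ry": 0, "rz": 0}]}}

```text
time_s: 20.55
position: [0.6177, 0.0399, 0.1757]
tool_rot: [[-0.572, -0.82, 0.002], [-0.82, 0.572, -0.0], [-0.001, -0.002, -1.0]]
ft_force: [-0.3, 0.0, 0.4]
grip_width: 0.0001
```

```bash
python3 - <<'E'
from st import *
s=st();pol(s)
im=snap('wrist','w11.png')
E
```

```text
t 20.55 p [0.6177 0.0399 0.1757] yaw -124.89 g 0.0001 F [-0.3  0.   0.4] M [ 0.    0.03 -0.02] q [  -7.   32.   69.    0.   79. -152.]
pol ang 54.6 r 0.0656
```

View pics/w11.png

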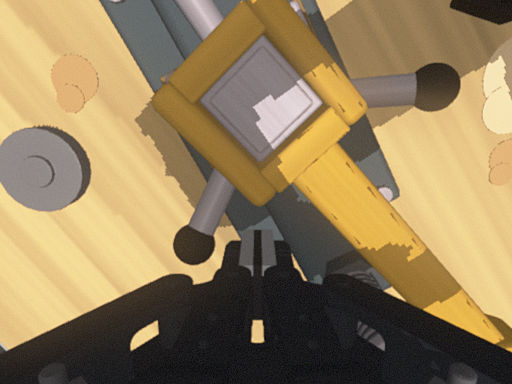

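Request:
{"method": "play_rows", "body": {"commands": [{"grip": 1, "x": 0.0003, "y": -0.0066, "z": 0, "rx": 0, "ry": 0, "rz": 0.1}, {"grip": 1, "x": 0.0003, "y": -0.0066, "z": 0, "rx": 0, "ry": 0, "rz": 0.1}, {"grip": 1, "x": 0.0003, "y": -0.0066, "z": 0, "rx": 0, "ry": 0, "rz": 0.1}, {"grip": 1, "x": 0.0003, "y": -0.0066, "z": 0, "rx": 0, "ry": 0, "rz": 0.1}, {"grip": 1, "x": 0.0003, "y": -0.0066, "z": 0, "rx": 0, "ry": 0, "rz": 0.1}, {"grip": 1, "x": 0, "y": 0, "z": 0, "rx": 0, "ry": 0, "rz": 0}]}}

```text
time_s: 21.35
position: [0.6385, 0.0158, 0.1749]
tool_rot: [[-0.895, -0.446, 0.0], [-0.446, 0.895, 0.001], [-0.001, 0.001, -1.0]]
ft_force: [-1.7, 3.7, 0.4]
grip_width: 0.0002
```

```bash
python3 - <<'E'
from st import *
s=st();pol(s)
im=snap('wrist','w12.png')
E
```

```text
t 21.35 p [0.6385 0.0158 0.1749] yaw -153.48 g 0.0002 F [-1.7  3.7  0.4] M [0.63 0.27 0.01] q [  -9.   34.   66.    0.   81. -126.]
pol ang 26.6 r 0.0658
```

View pics/w12.png

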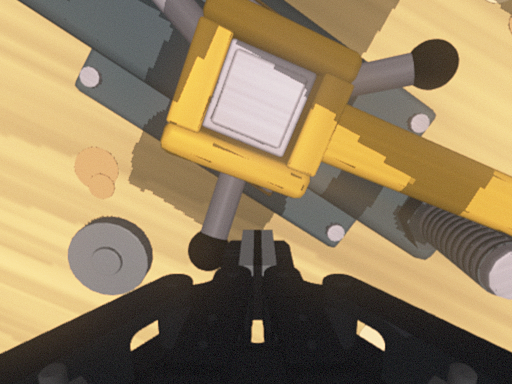

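Request:
{"method": "play_rows", "body": {"commands": [{"grip": 1, "x": 0.0003, "y": -0.0066, "z": 0, "rx": 0, "ry": 0, "rz": 0.1}, {"grip": 1, "x": 0.0003, "y": -0.0066, "z": 0, "rx": 0, "ry": 0, "rz": 0.1}, {"grip": 1, "x": 0.0003, "y": -0.0066, "z": 0, "rx": 0, "ry": 0, "rz": 0.1}, {"grip": 1, "x": 0.0003, "y": -0.0066, "z": 0, "rx": 0, "ry": 0, "rz": 0.1}, {"grip": 1, "x": 0.0003, "y": -0.0066, "z": 0, "rx": 0, "ry": 0, "rz": 0.1}, {"grip": 1, "x": 0.0003, "y": -0.0066, "z": 0, "rx": 0, "ry": 0, "rz": 0.1}, {"grip": 1, "x": 0.0003, "y": -0.0066, "z": 0, "rx": 0, "ry": 0, "rz": 0.1}, {"grip": 1, "x": 0.0003, "y": -0.0066, "z": 0, "rx": 0, "ry": 0, "rz": 0.1}, {"grip": 1, "x": 0, "y": 0, "z": 0, "rx": 0, "ry": 0, "rz": 0}]}}

```text
time_s: 22.52
position: [0.642, -0.0356, 0.1745]
tool_rot: [[-0.944, 0.33, 0.0], [0.33, 0.944, 0.001], [-0.0, 0.001, -1.0]]
ft_force: [-0.1, 4.5, -0.4]
grip_width: -0.0002
```

```bash
python3 - <<'E'
from st import *
s=st();pol(s);goto(s,.066,-18,162)
im=snap('wrist','w13.png')
E
```

```text
t 22.525 p [ 0.642  -0.0356  0.1745] yaw 160.73 g -0.0002 F [-0.1  4.5 -0.4] M [ 0.71 -0.   -0.  ] q [-14.  34.  65.   0.  81. -84.]
pol ang -19.4 r 0.0661
shift [0.0001 0.0016 0.    ] rz -0.0221
```

View pics/w13.png

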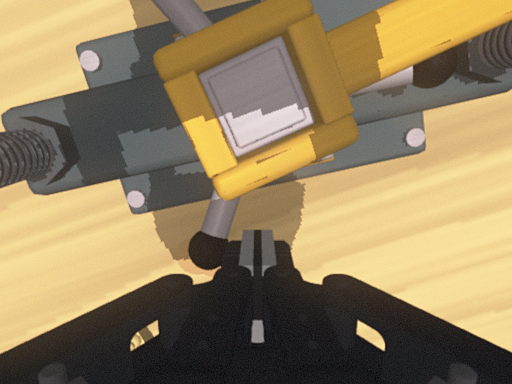

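Request:
{"method": "play_rows", "body": {"commands": [{"grip": 1, "x": 0.0003, "y": -0.0066, "z": 0, "rx": 0, "ry": 0, "rz": 0.1}, {"grip": 1, "x": 0.0003, "y": -0.0066, "z": 0, "rx": 0, "ry": 0, "rz": 0.1}, {"grip": 1, "x": 0.0003, "y": -0.0066, "z": 0, "rx": 0, "ry": 0, "rz": 0.1}, {"grip": 1, "x": 0.0003, "y": -0.0066, "z": 0, "rx": 0, "ry": 0, "rz": 0.1}, {"grip": 1, "x": 0.0003, "y": -0.0066, "z": 0, "rx": 0, "ry": 0, "rz": 0.1}, {"grip": 1, "x": 0, "y": 0, "z": 0, "rx": 0, "ry": 0, "rz": 0}]}}

```text
time_s: 23.32
position: [0.6245, -0.0633, 0.1748]
tool_rot: [[-0.671, 0.742, 0.002], [0.742, 0.671, -0.0], [-0.001, 0.001, -1.0]]
ft_force: [2.8, 3.8, -2.4]
grip_width: 0.0001
```

```bash
python3 - <<'E'
from st import *
s=st();pol(s);goto(s,.066,-47,133)
im=snap('wrist','w14.png')
E
```

```text
t 23.325 p [ 0.6245 -0.0633  0.1748] yaw 132.13 g 0.0001 F [ 2.8  3.8 -2.4] M [ 0.57 -0.47 -0.06] q [-17.  33.  68.   0.  80. -59.]
pol ang -48.0 r 0.0669
shift [0.0009 0.0011 0.    ] rz -0.0152
```

View pics/w14.png

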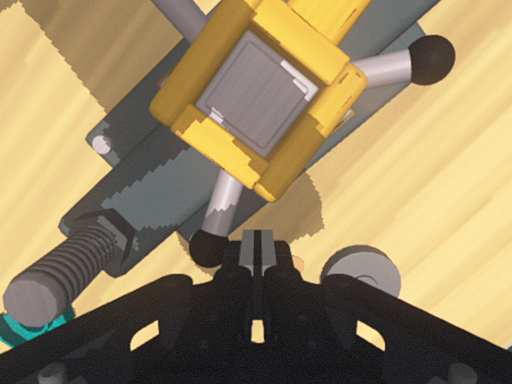

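Request:
{"method": "play_rows", "body": {"commands": [{"grip": 1, "x": 0.0005, "y": -0.0066, "z": 0, "rx": 0, "ry": 0, "rz": 0.1}, {"grip": 1, "x": 0.0005, "y": -0.0066, "z": 0, "rx": 0, "ry": 0, "rz": 0.1}, {"grip": 1, "x": 0.0005, "y": -0.0066, "z": 0, "rx": 0, "ry": 0, "rz": 0.1}, {"grip": 1, "x": 0.0005, "y": -0.0066, "z": 0, "rx": 0, "ry": 0, "rz": 0.1}, {"grip": 1, "x": 0, "y": 0, "z": 0, "rx": 0, "ry": 0, "rz": 0}]}}

```text
time_s: 24.0
position: [0.6016, -0.0766, 0.1748]
tool_rot: [[-0.329, 0.944, 0.002], [0.944, 0.329, -0.001], [-0.002, 0.001, -1.0]]
ft_force: [2.9, 2.0, -1.7]
grip_width: 0.0
```

```bash
python3 - <<'E'
from st import *
s=st();pol(s);goto(s,.066,-70,110)
im=snap('wrist','w15.png')
E
```

```text
t 24.0 p [ 0.6016 -0.0766  0.1748] yaw 109.24 g 0.0 F [ 2.9  2.  -1.7] M [ 0.09 -0.64  0.02] q [-18.  31.  72.  -0.  78. -38.]
pol ang -70.8 r 0.0667
shift [0.0007 0.001  0.    ] rz -0.0133
```

View pics/w15.png

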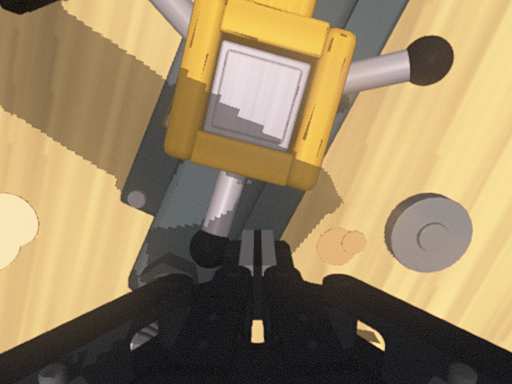

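Request:
{"method": "play_rows", "body": {"commands": [{"grip": 1, "x": 0.0006, "y": -0.0066, "z": 0, "rx": 0, "ry": 0, "rz": 0.1}, {"grip": 1, "x": 0.0005, "y": -0.0066, "z": 0, "rx": 0, "ry": 0, "rz": 0.1}, {"grip": 1, "x": 0.0005, "y": -0.0066, "z": 0, "rx": 0, "ry": 0, "rz": 0.1}, {"grip": 1, "x": 0, "y": 0, "z": 0, "rx": 0, "ry": 0, "rz": 0}]}}

```text
time_s: 24.55
position: [0.5819, -0.0798, 0.1747]
tool_rot: [[-0.036, 0.999, 0.001], [0.999, 0.036, -0.001], [-0.001, 0.001, -1.0]]
ft_force: [3.5, -1.7, -1.5]
grip_width: -0.0
```

```bash
python3 - <<'E'
from st import *
s=st();pol(s);goto(s,.066,-88,92)
E
```

```text
t 24.55 p [ 0.5819 -0.0798  0.1747] yaw 92.07 g -0.0 F [ 3.5 -1.7 -1.5] M [-0.34 -0.58  0.02] q [-19.  29.  75.  -0.  76. -21.]
pol ang -88.1 r 0.0662
shift [ 0.0002  0.0001 -0.    ] rz 0.0012
```

Request:
{"method": "play_rows", "body": {"commands": [{"grip": 1, "x": 0.0004, "y": -0.0066, "z": 0, "rx": 0, "ry": 0, "rz": 0.1}, {"grip": 1, "x": 0.0004, "y": -0.0066, "z": 0, "rx": 0, "ry": 0, "rz": 0.1}, {"grip": 1, "x": 0.0004, "y": -0.0066, "z": 0, "rx": 0, "ry": 0, "rz": 0.1}, {"grip": 1, "x": 0, "y": 0, "z": 0, "rx": 0, "ry": 0, "rz": 0}]}}

```text
time_s: 25.05
position: [0.5636, -0.078, 0.1751]
tool_rot: [[0.261, 0.965, 0.005], [0.965, -0.261, -0.003], [-0.002, 0.006, -1.0]]
ft_force: [9.0, -5.1, -2.2]
grip_width: 0.0001
```

```bash
python3 - <<'E'
from st import *
s=st();pol(s);goto(s,.066,-105,75)
im=snap('wrist','w16.png')
E
```

```text
t 25.05 p [ 0.5636 -0.078   0.1751] yaw 74.86 g 0.0001 F [ 9.  -5.1 -2.2] M [-0.94 -1.48  0.04] q [-20.  27.  78.  -0.  75.  -5.]
pol ang -104.1 r 0.0664
shift [ 0.0004 -0.0011 -0.    ] rz -0.0024
```

View pics/w16.png

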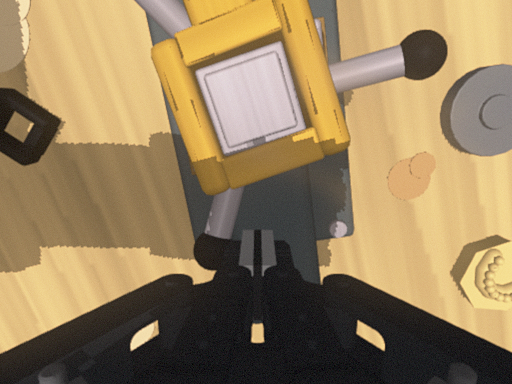

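Request:
{"method": "play_rows", "body": {"commands": [{"grip": 1, "x": 0.0004, "y": -0.0053, "z": 0, "rx": 0, "ry": 0, "rz": 0.08}, {"grip": 1, "x": 0.0004, "y": -0.0053, "z": 0, "rx": 0, "ry": 0, "rz": 0.08}, {"grip": 1, "x": 0, "y": 0, "z": 0, "rx": 0, "ry": 0, "rz": 0}]}}

```text
time_s: 25.48
position: [0.5537, -0.0746, 0.1751]
tool_rot: [[0.411, 0.911, 0.004], [0.911, -0.411, -0.004], [-0.002, 0.006, -1.0]]
ft_force: [7.8, -9.3, -1.8]
grip_width: 0.0
```

```bash
python3 - <<'E'
from st import *
s=st();pol(s);goto(s,.066,-114,66)
E
```

```text
t 25.475 p [ 0.5537 -0.0746  0.1751] yaw 65.71 g 0.0 F [ 7.8 -9.3 -1.8] M [-1.43 -1.29 -0.04] q [-20.  26.  80.  -0.  74.   5.]
pol ang -113.1 r 0.0663
shift [ 0.0003 -0.001  -0.    ] rz -0.0051
```

Request:
{"method": "play_rows", "body": {"commands": [{"grip": 1, "x": 0.0004, "y": -0.0053, "z": 0, "rx": 0, "ry": 0, "rz": 0.08}, {"grip": 1, "x": 0.0004, "y": -0.0053, "z": 0, "rx": 0, "ry": 0, "rz": 0.08}, {"grip": 1, "x": 0, "y": 0, "z": 0, "rx": 0, "ry": 0, "rz": 0}]}}

```text
time_s: 25.85
position: [0.5444, -0.0697, 0.1752]
tool_rot: [[0.551, 0.834, 0.004], [0.834, -0.551, -0.006], [-0.003, 0.006, -1.0]]
ft_force: [6.0, -12.0, -1.9]
grip_width: 0.0002
```

```bash
python3 - <<'E'
from st import *
s=st();pol(s);goto(s,.066,-123,57)
im=snap('wrist','w17.png')
E
```

```text
t 25.85 p [ 0.5444 -0.0697  0.1752] yaw 56.54 g 0.0002 F [  6.  -12.   -1.9] M [-1.95 -1.06  0.05] q [-20.  25.  81.  -0.  73.  14.]
pol ang -122.2 r 0.0663
shift [ 0.0003 -0.0009 -0.    ] rz -0.0081
```

View pics/w17.png

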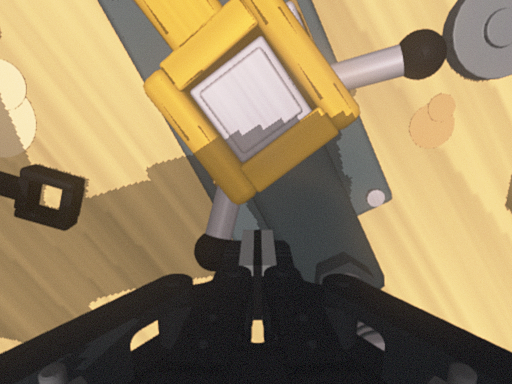

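Request:
{"method": "play_rows", "body": {"commands": [{"grip": 1, "x": 0.0004, "y": -0.0053, "z": 0, "rx": 0, "ry": 0, "rz": 0.08}, {"grip": 1, "x": 0.0003, "y": -0.004, "z": 0, "rx": 0, "ry": 0, "rz": 0.06}, {"grip": 1, "x": 0, "y": 0, "z": 0, "rx": 0, "ry": 0, "rz": 0}]}}

```text
time_s: 26.28
position: [0.5387, -0.066, 0.1759]
tool_rot: [[0.663, 0.749, 0.008], [0.749, -0.663, -0.01], [-0.003, 0.013, -1.0]]
ft_force: [10.6, -21.7, -1.7]
grip_width: 0.0
```

```bash
python3 - <<'E'
from st import *
s=st();pol(s);goto(s,.066,-131,49)
E
```

```text
t 26.275 p [ 0.5387 -0.066   0.1759] yaw 48.49 g 0.0 F [ 10.6 -21.7  -1.7] M [-3.61 -1.73  0.06] q [-19.  24.  82.  -0.  73.  22.]
pol ang -128.0 r 0.0665
shift [ 0.0004 -0.0034 -0.    ] rz -0.0089
```

Request:
{"method": "play_rows", "body": {"commands": [{"grip": 1, "x": 0, "y": -0.003, "z": 0, "rx": 0, "ry": 0, "rz": 0}, {"grip": 1, "x": 0, "y": -0.002, "z": 0, "rx": 0, "ry": 0, "rz": 0}, {"grip": 1, "x": 0, "y": 0, "z": 0, "rx": 0, "ry": 0, "rz": 0}]}}

```text
time_s: 26.65
position: [0.5366, -0.0636, 0.1763]
tool_rot: [[0.663, 0.749, 0.012], [0.749, -0.662, -0.012], [-0.001, 0.017, -1.0]]
ft_force: [16.8, -25.9, -4.1]
grip_width: 0.0
```

```bash
python3 - <<'E'
from st import *
s=st();pol(s);goto(s,.066,-131,49)
im=snap('wrist','w18.png')
E
```

```text
t 26.65 p [ 0.5366 -0.0636  0.1763] yaw 48.5 g 0.0 F [ 16.8 -25.9  -4.1] M [-4.3  -2.84  0.02] q [-19.  24.  83.  -0.  72.  23.]
pol ang -130.8 r 0.066
shift [ 0.     -0.0003 -0.    ] rz -0.0087
```

View pics/w18.png

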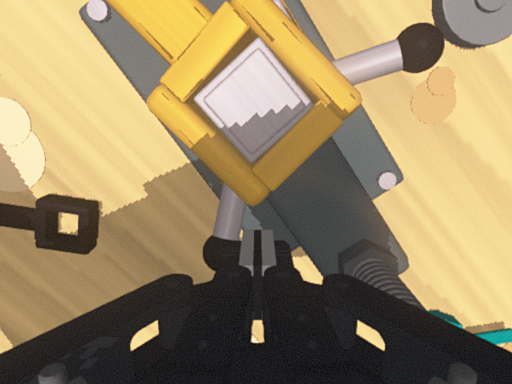

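Request:
{"method": "play_rows", "body": {"commands": [{"grip": 1, "x": 0, "y": 0.006, "z": 0, "rx": 0, "ry": 0, "rz": 0}, {"grip": 1, "x": 0, "y": 0.008, "z": 0, "rx": 0, "ry": 0, "rz": 0}, {"grip": 1, "x": 0, "y": 0, "z": -0.03, "rx": 0, "ry": 0, "rz": 0}, {"grip": 1, "x": 0, "y": 0, "z": -0.05, "rx": 0, "ry": 0, "rz": 0}, {"grip": 1, "x": -0.025, "y": 0, "z": -0.05, "rx": 0, "ry": 0, "rz": 0}, {"grip": 1, "x": -0.025, "y": 0, "z": -0.02, "rx": 0, "ry": 0, "rz": 0}, {"grip": 1, "x": 0, "y": 0, "z": 0, "rx": 0, "ry": 0, "rz": 0}, {"grip": 1, "x": 0, "y": 0, "z": 0, "rx": 0, "ry": 0, "rz": 0}]}}

```text
time_s: 27.7
position: [0.5092, -0.1041, 0.3232]
tool_rot: [[0.663, 0.748, -0.002], [0.748, -0.663, 0.001], [-0.001, -0.002, -1.0]]
ft_force: [-0.1, -0.2, 0.1]
grip_width: -0.0004
```

```bash
python3 - <<'E'
from st import *
s=st()
im=snap('wrist','w19.png');np.save('w19.npy',im,allow_pickle=True)
E
```

```text
t 27.7 p [ 0.5092 -0.1041  0.3232] yaw 48.45 g -0.0004 F [-0.1 -0.2  0.1] M [ 0.02 -0.04  0.02] q [-25.  16.  70.   0.  94.  17.]
```

View pics/w19.png

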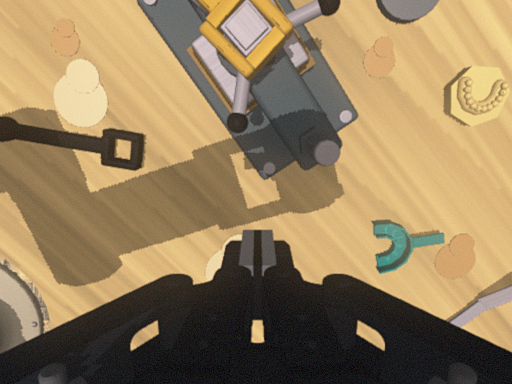

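Request:
{"method": "play_rows", "body": {"commands": [{"grip": 1, "x": 0.045, "y": 0, "z": 0, "rx": 0, "ry": 0, "rz": 0}, {"grip": 1, "x": 0.03, "y": 0, "z": 0, "rx": 0, "ry": 0, "rz": 0}, {"grip": 1, "x": 0, "y": 0, "z": 0, "rx": 0, "ry": 0, "rz": 0}, {"grip": 1, "x": 0, "y": 0, "z": 0, "rx": 0, "ry": 0, "rz": 0}]}}

```text
time_s: 28.25
position: [0.5589, -0.0485, 0.3235]
tool_rot: [[0.664, 0.748, -0.002], [0.748, -0.664, 0.0], [-0.001, -0.002, -1.0]]
ft_force: [-0.2, -0.3, 0.4]
grip_width: -0.0
```

```bash
python3 - <<'E'
from st import *
s=st()
im=snap('wrist','w20.png');np.save('w20.npy',im,allow_pickle=True)
c=im['color'];cv2.imwrite('pics/w20z.png',cv2.resize(c[0:220,100:360],None,fx=2.7,fy=2.7,interpolation=cv2.INTER_CUBIC))
E
```

```text
t 28.25 p [ 0.5589 -0.0485  0.3235] yaw 48.4 g -0.0 F [-0.2 -0.3  0.4] M [-0.02  0.03  0.04] q [-17.  21.  63.  -0.  96.  25.]
```

View pics/w20z.png

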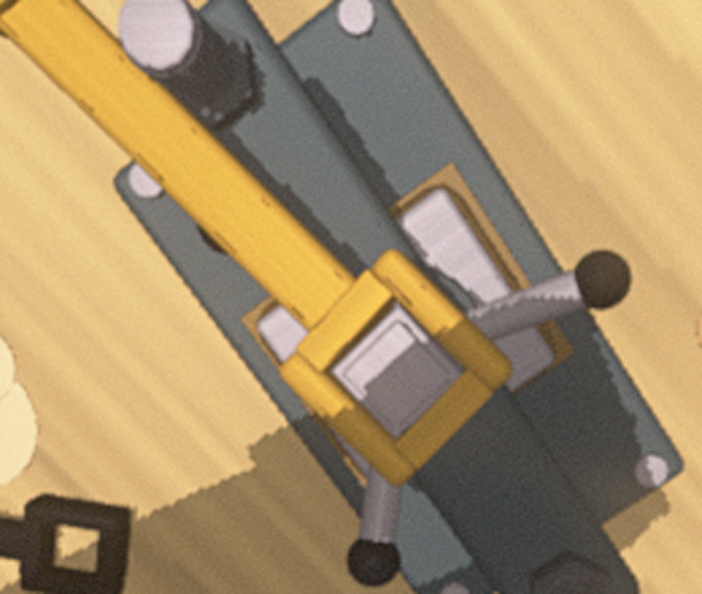

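```bash
python3 - <<'E'
from st import *
im=np.load('w20.npy',allow_pickle=True).item()
P=lambda x,y,z:px2w(im,100+(x+.5)/2.7-.5,(y+.5)/2.7-.5,z)
for n,(x,y) in dict(b_a=(603,279),b_b=(374,562)).items():
    d=P(x,y,.167)[:2]-C;print(n,np.degrees(np.arctan2(d[1],d[0])).round(1),np.linalg.norm(d).round(4),P(x,y,.167).round(4))
ang=lambda a,b:np.degrees(np.arctan2(*(b-a)[:2][::-1])).round(2)
print('handle edges',ang(P(297,325,.198),P(60,65,.198)),ang(P(350,278,.198),P(100,30,.198)))
print('square edges',ang(P(465,372,.209),P(403,322,.209)),ang(P(400,437,.209),P(345,380,.209)), ang(P(465,372,.209),P(400,437,.209)))
c=im['color'];cv2.imwrite('pics/w20s.png',cv2.resize(c[100:170,210:290],None,fx=8,fy=8,interpolation=cv2.INTER_CUBIC))
Q=cloud(im);T=lambda x,y:(int(100+x/2.7),int(y/2.7))
for x,y in [(345,315),(440,295),(455,420),(340,420),(390,475)]:
    u,v=T(x,y);print('ring z',Q[v,u].round(4))
for n in ['scene','side']:
    i2=snap(n,n+'F.png')
E
```

```text
b_a -19.8 0.0669 [ 0.6426 -0.0363  0.167 ]
b_b -139.6 0.0671 [ 0.5286 -0.0571  0.167 ]
handle edges 90.25 94.07
square edges 100.05 91.89 -176.39
ring z [0.5794 0.0078 0.2022]
ring z [ 0.6019 -0.0054  0.2032]
ring z [ 0.5833 -0.0333  0.2061]
ring z [ 0.5588 -0.0122  0.2031]
ring z [ 0.5597 -0.0327  0.2061]
```

View pics/w20s.png

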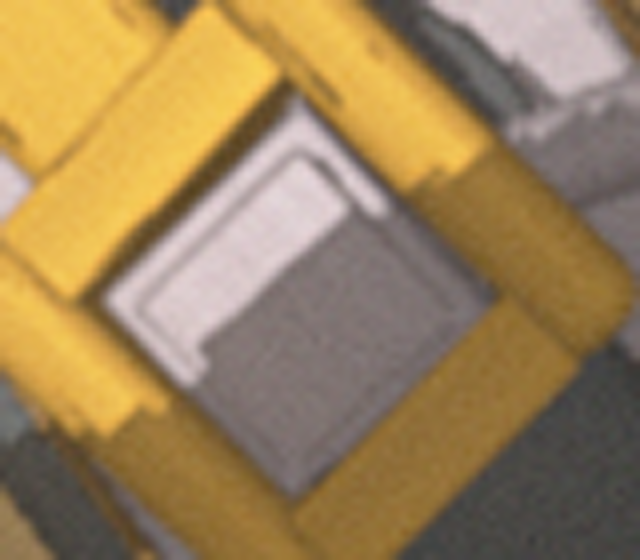

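View pics/sceneF.png

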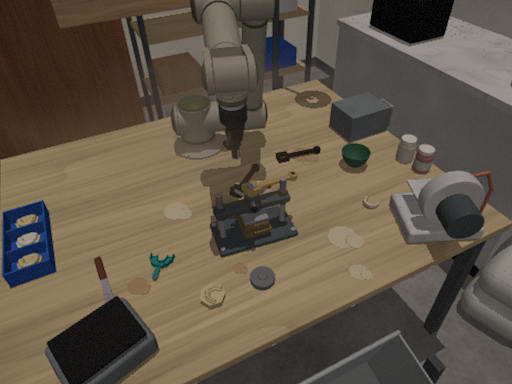

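```bash
python3 - <<'E'
from st import *
im=np.load('w20.npy',allow_pickle=True).item()
P=lambda x,y:px2w(im,210+(x+.5)/8-.5,100+(y+.5)/8-.5,.204)[:2]
t,r,b,l=P(290,100),P(490,298),P(290,497),P(105,300)
ang=lambda a,b:np.degrees(np.arctan2(*(b-a)[::-1])).round(1)
print(ang(r,t),ang(b,l),ang(r,b)+270,ang(t,l)+270,(t+r+b+l)/4)
print(order.close_job())
E
```

```text
94.3 91.1 93.4 94.69999999999999 [ 0.57982282 -0.0128793 ]
the job is handed in; nothing more can be done
None
```

The press is closed and locked, and I handed the job in at about 28 s of the 72 s allowed. No verdict came back.

**What I did**
- I gripped the brass wrench across its handle and lowered it onto the spindle square until it touched the collar. The handle then stood about 46° short of the left column.
- I swung it about 36° clockwise until the handle met that column, then let go of it and lifted clear.
- I pushed one locknut ball clockwise with the closed fingers. It ran at about 5 N, began to seat at about 10–13 N, and then resisted at 24–31 N, so I took it as jammed.

**Last checks**
- **Wrench and spindle:** the square's edges measured 91–95° in the world frame. That puts the spindle at about -0.18 rad, with the handle against the left column. The ring's top surface measured 202–206 mm, which fits a fully seated wrench (202 mm).
- **Locknut:** it turned about 170° in all. Of that, about 22° (0.38 rad) came after the force rose, against the 0.22 rad needed.
- **Clearance:** the arm is clear of everything. I never touched the other bench things, and they look unmoved in the final scene picture.

**Disagreements**
- In the last push the finger moved about 3° further while the force climbed. I put this down to the finger flexing, because the ball ended several degrees behind the fingertip.
- The two handle edges gave 90° and 94°, which I put down to pixel-reading error.
- The 0.38 rad is slightly more than the stated 0.35 rad maximum, because the onset was judged from the rising force.

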